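Strip the drive spindle

TASK

Strip the drive spindle from the top down, one part at a time: put the nut in the round steel dish, the worn bearing in the red scrap tray, the brass spacer on the stone inspection plate and the blue pulley in the wire washing basket. Set every part down rather than letting it drop, and leave it lying flat and the same way up as it came off, wholly inside its container or on its plate.

Things in the scene. Friction and masses are not known exactly. Their poses are not given: they have to be found in the camera images.
- spindle: Upright drive spindle, fixed: grey flange 100 x 100 x 12 mm with four bolts, grey boss 48 mm across up to z = 36 mm, steel shaft 16 mm across up to 92 mm, then a 10 mm stub up to 99 mm. Origin: centre of its underside, on the bench, z up. Stacked loosely on it, nut already unscrewed, from the top: nut, bearing, spacer, pulley (on the boss); each lifts straight off.
- nut: Black hexagon nut with a bright face, top of the stack: 24 mm across flats (27.7 mm over corners), 16 mm high, bore 12.8 mm. Origin: centre of its underside (92 mm above the bench at the start), z up; its corners lie on its own x axis and every 60 degrees from it, so its y axis runs across two flats. About 50 g.
- bearing: Sealed ball bearing under the nut: bright steel ring with a black seal, 40 mm outside diameter, 16 mm high, bore 19 mm. Origin: centre of its underside (76 mm above the bench at the start), z up. About 90 g.
- spacer: Plain brass spacer ring under the bearing: 52 mm outside diameter, 16 mm high, bore 19 mm. Origin: centre of its underside (60 mm above the bench at the start), z up. About 200 g.
- pulley: Blue V-belt pulley, bottom of the stack: 64 mm outside diameter, 24 mm high, with a V groove round its middle (between 5 and 17 mm above its underside), bore 19 mm. Origin: centre of its underside (36 mm above the bench at the start, on the boss), z up. About 160 g.
- dish: Round bright steel parts dish, fixed: 122 mm over the rim, inner floor 100 mm across and 4 mm above the bench, rim 21 mm above the bench. Origin: its centre on the bench.
- scrap_tray: Square red scrap tray, fixed: outside 118 x 118 mm, inner floor 112 x 112 mm, 3 mm above the bench, rim 22 mm high. Small scrap lies in three of its corners (two old screws and a seal); the middle is free. Origin: its centre on the bench, x and y along its sides.
- plate: Square grey speckled stone inspection plate, fixed: 120 x 120 mm, its flat top 24 mm above the bench. Origin: its centre on the bench, x and y along its sides.
- basket: Square washing basket of bright steel wire, fixed: 124 x 124 mm inside, mesh floor 4 mm above the bench, rim 18 mm high; wire handles folded outwards at its two y sides. Origin: its centre on the bench, x and y along its sides.

How it is judged:
By the outcome, as a careful person would: the job done as asked, in the order asked, and still so for the second after the job is handed in, with the robot touching nothing.
It also fails if it takes over 112 s, if anything falls off the work surface, if the arm or the gripper's body presses on something with over 40 N, if the wrist force passes 120 N, or if a joint passes its speed limit or range.

ROBOT

A 6-joint arm with a two-finger parallel gripper is mounted at the origin on the work surface. World frame = base frame: x ahead of the robot, y to its left, z up, the work surface at z = 0. Lengths are in m, angles in rad, forces in N, time in s.
With the tool pointing down it reaches from about 0.35 to 0.725 m from the base axis. Payload 4.3 kg.
Tool frame: the origin (TCP) lies at the very end of the fingers, on their centre line; the grasp point (between the pads) lies 19 mm behind it; z points along the fingers, y is the line along which they close (so a half turn about z gives the same grasp; the last joint's range is limited). The gripper opens to 85 mm and grips with 20 to 120 N. Pads are 22 mm wide; open, the fingers measure 114 mm over their backs; the gripper's body (76 mm by 85 mm) begins 54 mm behind the grasp point. The pads swing forward as they close: fully open they stand 13 mm farther back than shut.
Start: joints at [-1.446, 0.377, 0.081, 1.274, 0, 1.46], TCP at [0.134, -0.559, 0.201] pointing down, gripper open.
Joint ranges: [-2.72, 2.72], [-0.84, 1.66], [-1.02, 1.22], [-1.77, 2.12], [-1.37, 1.28], [-3.14, 3.14]. Speed limits (rad/s): [2.57, 2.57, 3.14, 3.14, 3.14, 3.14].

INTERFACE

Orientations are given as a 3x3 rotation matrix whose columns are the frame's x, y, z axes.
In Python, from station import get_obs, camera, hand_in gives the robot as it stands.
- The arm moves only by the tool apply_moves, never from a script. Its argument "rows" is a list of rows, each a list of 3 entries, a list of its own where there are three numbers: the finger opening in cm, from 0 to 8.54, then the shift along the tool's x, y, z in cm, then the turn, a rotation vector about the tool's x, y, z in degrees. In form: [[claw, [x, y, z], [ax, ay, az]], ...]. A call has 1 to 10 rows; each row is the pose to reach, as a shift and turn from the pose commanded when the call began, along the tool's axes at that moment; what a row does not reach only later rows make up. A row lasts 1/12 s, in which the tool goes at most 41.7 mm and 7.16 degrees, less where a joint would pass 70% of its speed; a pose out of reach is approached as far as the arm can. A call with a gripper value outside its range is refused whole. The fingers move at their own pace and stop on an object; "newtons" is the grip in N (left out, the last holds). Time passes only in rows, so rows that repeat a pose let the fingers close. It gives the time, the measured TCP pose, the force, the opening and the grip force at its end, in the units of the state.
- get_obs(): the state, without advancing time (a new reading comes with each control period).
- camera(name): name is "scene" or "top" or "wrist"; returns a dict with "color" (400x640x3 uint8, red, green, blue), "range_z" (400x640 float32, m along the optical axis (not along the pixel's ray), 0 where there is no reading), "fx", "fy", "cx", "cy" (pixels), "R" (3x3) and "t" (3): a world point X has camera coordinates R X + t. Camera axes: x right, y down, z forward; pixel columns grow to the right and rows downward; lengths in m; the calibration is good to about 2 mm. The wrist camera is an equidistant fisheye: a pixel r from the principal point sees the ray r / f radians off the axis. A picture is of the moment at which its call begins.
- hand_in(): hands the job in; it is judged then, once.
The state is a dict: "time_s": time; "joints": joint angles; "joint_vel": joint speeds; "joint_torque": joint torques, N m; "ee_pos": TCP position; "tool_rot": TCP orientation; "ft_force": force on the tool from outside, world axes, zero at the start; "ft_torque": the same for the moment, N m; "gripper_width": opening from 0.0 (shut) to 1.0 (fully open); "grip_force": force on a finger pad.
Only numpy, scipy, OpenCV 4.12 (cv2) and the standard library are available. Lean on these libraries where they do the work, as an engineer would, in place of code of your own. Each camera call takes 0.05 s, during which the arm holds its last target. There are 200 camera calls.

## Working session

There is one attempt and no reset: what is moved stays moved. The work goes in short steps, Python scripts to look and compute and a tool call to move; the robot and the scene stay as the last step left them, time stands still between calls to the robot, and variables do not carry over. Pictures are saved under pics/ and viewed, at most 18 in all, crops included, and the job is handed in when it is done.

Besides the shell and the picture viewer there is one more tool, called as name([rows], argument=value, ...), one row to a line, values as JSON. apply_moves: Moves the arm, as the interface text tells. Its arguments: {"type":"object","properties":{"rows":{"type":"array"},"newtons":{"type":"number"}},"required":["rows"]}

```bash
mkdir -p pics; python3 - <<'E'
from station import get_obs,camera
import cv2,numpy as np
o=get_obs();print(o)
for n in("scene","top"):
    c=camera(n);np.savez(f"{n}0.npz",**c);cv2.imwrite(f"pics/{n}0.png",c["color"][:,:,::-1])
    print(n,c["fx"],c["cx"],c["cy"],c["R"],c["t"],-np.array(c["R"]).T@c["t"])
E
```

```text
{'time_s': 0.0, 'joints': array([-1.44629095e+00,  3.78060140e-01,  7.96226690e-02,  1.27437682e+00,
       -6.22209518e-06,  1.46051766e+00]), 'joint_vel': array([-0.00125317,  0.00042222, -0.00082566, -0.00105955, -0.00104219,
        0.00174724]), 'joint_torque': array([-3.13333658e-04, -4.63607848e+01,  2.69872588e+01,  2.08912161e-02,
       -2.12734531e-04,  9.54971910e-06]), 'ee_pos': array([ 0.13369106, -0.55851268,  0.19976134]), 'tool_rot': array([[ 9.72564630e-01,  2.32632703e-01, -2.56772240e-04],
       [ 2.32632744e-01, -9.72562594e-01,  2.00156723e-03],
       [ 2.15902920e-04, -2.00638712e-03, -9.99997964e-01]]), 'ft_force': array([ 0.49877138,  0.22539631, -0.29561259]), 'ft_torque': array([-0.02238601, -0.01857708,  0.01627737]), 'grip_force': 0.0, 'gripper_width': 1.0010431500392276}
scene 444.4963997300165 317.9826618137308 201.81210297253392 [[-0.59629224  0.80276151 -0.00308503]
 [ 0.42639803  0.31346824 -0.8484824 ]
 [-0.68016196 -0.50725892 -0.52921461]] [ 0.35784205 -0.1505195   1.4492877 ] [1.26331001 0.49508537 0.64037503]
top 379.2481768632392 321.22808421714706 199.22965432541358 [[-0.0948994  -0.99547629  0.00458968]
 [-0.9732682   0.09181166 -0.21052227]
 [ 0.20914854 -0.02444543 -0.97757829]] [0.03755059 0.57115506 1.06374393] [0.3369701  0.01094571 1.15996149]
```

View pics/top0.png

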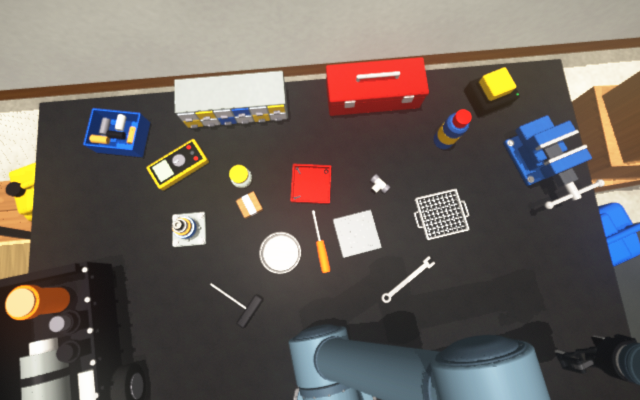

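View pics/scene0.png

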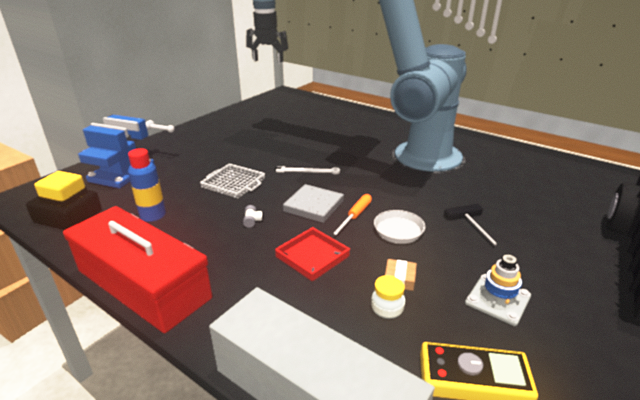

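The top view shows the spindle at (188,229), the dish at (280,253), the red tray at (311,184), the plate at (357,233) and the basket at (442,214). The scene view shows the same five: spindle (503,283), dish (400,227), tray (312,252), plate (313,203), basket (233,181).

```bash
cat > h.py <<'E'
import numpy as np,cv2
def ray(c,uv,z):
    uv=np.atleast_2d(uv).astype(float);R=np.array(c["R"]);C=-R.T@np.array(c["t"])
    d=np.c_[(uv[:,0]-c["cx"])/c["fx"],(uv[:,1]-c["cy"])/c["fy"],np.ones(len(uv))]@R
    return C+d*((z-C[2])/d[:,2])[:,None]
def cloud(c):
    v,u=np.mgrid[0:400,0:640];r=c["range_z"];R=np.array(c["R"])
    p=np.stack([(u-c["cx"])/c["fx"]*r,(v-c["cy"])/c["fy"]*r,r],-1)-np.array(c["t"])
    return p@R
def big(m):
    cs,_=cv2.findContours(m.astype(np.uint8),cv2.RETR_EXTERNAL,cv2.CHAIN_APPROX_NONE)
    return max(cs,key=cv2.contourArea)[:,0,:]
E
python3 - <<'E'
from h import *
for n,boxes in {"top":dict(spindle=(165,205,210,250,.012),dish=(255,228,305,278,.021),tray=(285,158,337,210,.022),plate=(328,205,388,260,.024),basket=(410,185,472,245,.018)),
 "scene":dict(dish=(368,205,432,247,.021),tray=(270,225,355,280,.022),plate=(278,182,347,223,.024),basket=(196,162,270,198,.018))}.items():
    c=dict(np.load(n+"0.npz"));P=cloud(c);col=c["color"].astype(int)
    print(n)
    for k,(a,b,e,f,z) in boxes.items():
        m=np.zeros((400,640),bool)
        s=col[b:f,a:e]
        m[b:f,a:e]=(s[...,0]>120)&(s[...,1]<90) if k=="tray" else s.max(-1)>95
        q=ray(c,big(m),z)[:,:2]
        r=cv2.minAreaRect((q*1000).astype(np.float32)); cc=cv2.minEnclosingCircle((q*1000).astype(np.float32))
        h=P[b:f,a:e,2]; print(k,"rect",np.round(r[0],1),np.round(r[1],1),round(r[2],1),"circ",np.round(cc[0],1),round(cc[1],1),"zmed",np.round(np.percentile(P[m][:,2],[5,50,95])*1000,1), "reach",np.hypot(*r[0]).round())
# stack
c=dict(np.load("top0.npz"));P=cloud(c);Z=P[205:250,165:210]
for lo,hi in((.1,.12),(.085,.097),(.07,.08),(.055,.065)):
    m=(Z[...,2]>lo)&(Z[...,2]<hi);print(lo,m.sum(),(Z[m].min(0)+Z[m].max(0))/2 if m.any() else "",np.median(Z[m],0) if m.any() else "")
im=c["color"][195:260,155:220];cv2.imwrite("pics/st.png",cv2.resize(im[:,:,::-1],None,fx=8,fy=8,interpolation=cv2.INTER_CUBIC))
E
```

```text
top
spindle rect [529.1 393.5] [103.2 104. ] 0.0 circ [529.  393.5] 68.8 zmed [ 1.2 15.2 98.7] reach 659.0
dish rect [431.3 120.3] [125.5 127.4] 85.2 circ [432.  120.7] 64.7 zmed [-1.6  4.  20.4] reach 448.0
tray rect [634.8  10.1] [124.  124.8] 82.0 circ [635.   10.3] 85.0 zmed [-1.5  3.  22.4] reach 635.0
plate rect [ 467.  -113.4] [124.3 124.6] 9.1 circ [ 467.5 -112.7] 84.6 zmed [ 2.  23.3 26.8] reach 481.0
basket rect [ 501.7 -378.2] [137.6 167.9] 8.4 circ [ 502.6 -380.6] 94.1 zmed [-3.9  0.9 17.9] reach 628.0
scene
dish rect [435.8 124.1] [143.4 127.8] 36.3 circ [437.4 121.9] 74.5 zmed [ 1.9  6.7 22.9] reach 453.0
tray rect [643.3  15.8] [140.1 138.6] 82.0 circ [640.5  15.1] 94.8 zmed [ 1.8  5.8 23.8] reach 644.0
plate rect [ 476.4 -107.9] [150.3 134.3] 9.2 circ [ 478.7 -106.9] 97.3 zmed [ 6.  25.1 27.4] reach 488.0
basket rect [ 508.7 -372.6] [160.8 172.8] 8.2 circ [ 508.  -373.6] 105.9 zmed [-0.2  3.8 19.4] reach 631.0
0.1 57 [0.52840568 0.391309   0.1057063 ] [0.52795456 0.39002829 0.10677131]
0.085 94 [0.52808649 0.3930781  0.0910774 ] [0.52470801 0.38565931 0.09098646]
0.07 92 [0.52754961 0.39093048 0.07491035] [0.51871213 0.37827435 0.07514349]
0.055 98 [0.52792673 0.39076722 0.05995726] [0.51673649 0.3755321  0.05925874]
```

View pics/st.png

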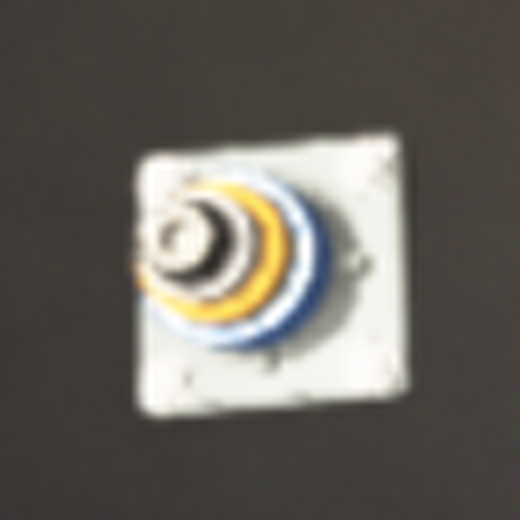

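The crop shows the stack centred on its flange, with the nut's bright face near (178,240) of the crop and tilted towards the upper left by parallax. By range, the stack sits at about (0.528, 0.391), and its heights match. Moving towards it now, turning the tool to yaw 180 deg so that joint 6 stays in range.

apply_moves([
  [8.5,[43,-31.5,-6],[0,0,-72]],
  [8.5,[43,-31.5,-6],[0,0,-72]],
  [8.5,[43,-31.5,-6],[0,0,-72]],
  [8.5,[43,-31.5,-6],[0,0,-72]],
  [8.5,[43,-31.5,-6],[0,0,-72]],
  [8.5,[43,-31.5,-6],[0,0,-72]],
  [8.5,[43,-31.5,-6],[0,0,-72]],
  [8.5,[43,-31.5,-6],[0,0,-72]],
  [8.5,[43,-31.5,-6],[0,0,-72]],
  [8.5,[43,-31.5,-6],[0,0,-72]],
], newtons=40)

```text
time_s: 0.93
ee_pos: [0.4024, -0.2416, 0.2473]
tool_rot: [[0.08, 0.997, -0.0], [0.997, -0.08, 0.0], [0.0, -0.0, -1.0]]
ft_force: [1.0, -1.6, 0.6]
gripper_width: 0.992
grip_force: 0.0
```

```bash
cat >> h.py <<'E'
from scipy.spatial.transform import Rotation as Ro
def go(x,y,z,yaw,o=None):
    "shift cm / turn deg from measured pose to pointing-down target"
    from station import get_obs
    o=o or get_obs();T=o["tool_rot"];a=np.radians(yaw);c,s=np.cos(a),np.sin(a)
    G=np.array([[c,s,0],[s,-c,0],[0,0,-1.]])
    print("t",o["time_s"],"at",np.round(o["ee_pos"]*1000,1),"yaw",np.degrees(np.arctan2(T[1,0],T[0,0])).round(2),"shift",np.round(T.T@(np.array([x,y,z])-o["ee_pos"])*100,2),"turn",np.round(np.degrees(Ro.from_matrix(T.T@G).as_rotvec()),1),"w",round(o["gripper_width"],3),"j",np.round(o["joints"],2))
E
python3 -c "
from h import *
go(.528,.3915,.24,180)"
```

```text
t 0.9333 at [ 402.4 -241.6  247.3] yaw 85.42 shift [64.11  7.46  0.74] turn [ -0.   -0.  -94.6] w 0.992 j [-0.68  0.15 -0.1   1.32 -0.    0.97]
```

apply_moves([
  [8.5,[64,7.5,0.7],[0,0,-94.6]],
  [8.5,[64,7.5,0.7],[0,0,-94.6]],
  [8.5,[64,7.5,0.7],[0,0,-94.6]],
  [8.5,[64,7.5,0.7],[0,0,-94.6]],
  [8.5,[64,7.5,0.7],[0,0,-94.6]],
  [8.5,[64,7.5,0.7],[0,0,-94.6]],
  [8.5,[64,7.5,0.7],[0,0,-94.6]],
  [8.5,[64,7.5,0.7],[0,0,-94.6]],
  [8.5,[64,7.5,0.7],[0,0,-94.6]],
  [8.5,[64,7.5,0.7],[0,0,-94.6]],
])

```text
time_s: 1.77
ee_pos: [0.4852, 0.1667, 0.2424]
tool_rot: [[-0.921, 0.39, -0.001], [0.39, 0.921, -0.0], [0.0, -0.001, -1.0]]
ft_force: [1.1, -0.6, -0.8]
gripper_width: 0.996
grip_force: 0.0
```

```bash
python3 -c "
from h import *
go(.528,.3915,.24,180)"
```

```text
t 1.7667 at [485.2 166.7 242.4] yaw 157.06 shift [ 4.82 22.38  0.23] turn [ -0.   -0.  -22.9] w 0.996 j [ 0.21  0.24  0.    1.33 -0.    0.61]
```

apply_moves([
  [8.5,[4.8,22.4,0.2],[0,0,-22.9]],
  [8.5,[4.8,22.4,0.2],[0,0,-22.9]],
  [8.5,[4.8,22.4,0.2],[0,0,-22.9]],
  [8.5,[4.8,22.4,0.2],[0,0,-22.9]],
  [8.5,[4.8,22.4,0.2],[0,0,-22.9]],
  [8.5,[4.8,22.4,0.2],[0,0,-22.9]],
  [8.5,[4.8,22.4,0.2],[0,0,-22.9]],
  [8.5,[4.8,22.4,0.2],[0,0,-22.9]],
  [8.5,[4.8,22.4,0.2],[0,0,-22.9]],
  [8.5,[4.8,22.4,0.2],[0,0,-22.9]],
])

```text
time_s: 2.6
ee_pos: [0.5301, 0.388, 0.2409]
tool_rot: [[-1.0, 0.008, -0.0], [0.008, 1.0, -0.001], [0.0, -0.001, -1.0]]
ft_force: [-0.4, -0.7, -0.1]
gripper_width: 0.998
grip_force: 0.0
```

```bash
python3 - <<'E'
from h import *
from station import camera
go(.528,.3915,.24,180)
c=camera("wrist");np.savez("w0.npz",**c)
print({k:np.round(c[k],4).tolist() for k in("fx","fy","cx","cy","R","t")},-c["R"].T@c["t"])
cv2.imwrite("pics/w0.png",c["color"][:,:,::-1])
E
```

```text
t 2.6 at [530.1 388.  240.9] yaw 179.52 shift [0.21 0.35 0.09] turn [-0.  -0.  -0.5] w 0.998 j [ 0.54  0.56  0.48  1.49 -0.    0.54]
{'fx': 309.7069, 'fy': 309.7069, 'cx': 319.9034, 'cy': 199.6963, 'R': [[0.0082, 1.0, -0.0012], [0.9467, -0.0074, 0.322], [0.322, -0.0038, -0.9467]], 't': [-0.3914, -0.553, 0.2507]} [0.44598921 0.38825996 0.41493955]
```

View pics/w0.png

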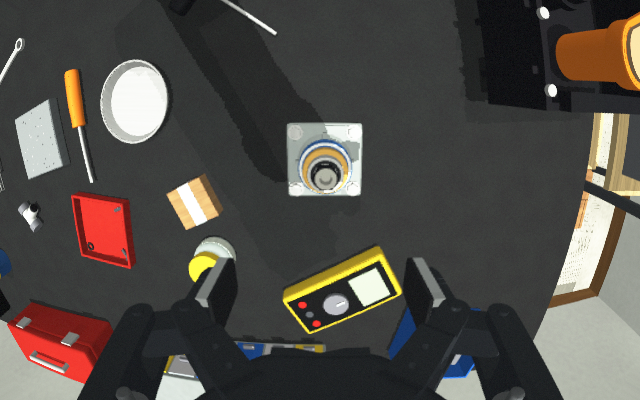

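The wrist view shows the flange from (287,123) to (361,196), with the nut's top near (325,177). Going closer to see the nut's corners.

apply_moves([
  [8.5,[0.2,0.35,4],[0,0,0]],
  [8.5,[0.2,0.35,8],[0,0,0]],
  [8.5,[0.2,0.35,9],[0,0,0]],
  [8.5,[0.2,0.35,9],[0,0,0]],
  [8.5,[0.2,0.35,9],[0,0,0]],
])

```text
time_s: 3.07
ee_pos: [0.5283, 0.392, 0.1519]
tool_rot: [[-1.0, 0.008, -0.0], [0.008, 1.0, -0.0], [0.0, -0.0, -1.0]]
ft_force: [0.3, -0.3, 1.1]
gripper_width: 0.998
grip_force: 0.0
```

```bash
cat >> h.py <<'E'
def wray(c,uv,z):
    uv=np.atleast_2d(uv).astype(float);R=np.array(c["R"]);C=-R.T@np.array(c["t"])
    p=(uv-[c["cx"],c["cy"]])/c["fx"];r=np.hypot(*p.T);k=np.sinc(r/np.pi)
    d=np.c_[p*k[:,None],np.cos(r)]@R   # sin(r)/r * p , cos r
    return C+d*((z-C[2])/d[:,2])[:,None]
E
python3 - <<'E'
from h import *
from station import camera
go(.528,.3915,.15,180)
c=camera("wrist");np.savez("w1.npz",**c)
# flange centre from both wrist pictures
for n,b in(("w0",(275,110,375,210)),("w1",None)):
    k=dict(np.load(n+".npz"))
    if b:
        m=np.zeros((400,640),bool);s=k["color"].astype(int);m[b[1]:b[3],b[0]:b[2]]=s[b[1]:b[3],b[0]:b[2]].max(-1)>110
        q=wray(k,big(m),.012)[:,:2]*1000;print(cv2.minAreaRect(q.astype(np.float32)))
R=c["R"];p=R@np.array([.528,.391,.1])+c["t"];th=np.arctan2(np.hypot(*p[:2]),p[2]);u=p[:2]/np.hypot(*p[:2])*th*c["fx"]+[c["cx"],c["cy"]];print(u)
x,y=u.astype(int);cv2.imwrite("pics/w1.png",cv2.resize(c["color"][y-50:y+50,x-50:x+50,::-1],None,fx=5,fy=5,interpolation=cv2.INTER_CUBIC))
E
```

```text
t 3.0667 at [528.3 392.  151.9] yaw 179.54 shift [ 0.03 -0.05  0.19] turn [-0.  -0.  -0.5] w 0.998 j [ 0.54  0.57  0.26  1.26 -0.    0.55]
((527.2632446289062, 392.88482666015625), (99.71333312988281, 100.33277130126953), 89.99565124511719)
[319.44102824 208.18831743]
```

View pics/w1.png

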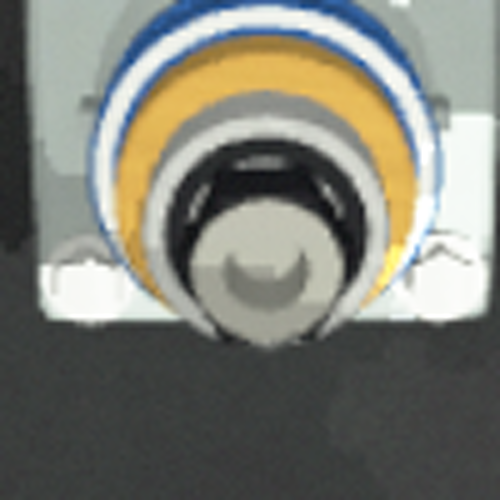

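The crop shows the bright nut face (round, with the stub in its bore) centred at about (268,270). The black hexagon is hard to tell from the seal, so I will stretch the contrast.

```bash
python3 - <<'E'
from h import *
c=dict(np.load("w1.npz"))
g=c["color"][180:236,290:350,::-1].astype(float)/255
g=(np.clip(g,0,.8)/.8)**.5*255
cv2.imwrite("pics/w2.png",cv2.resize(g.astype(np.uint8),None,fx=10,fy=10,interpolation=cv2.INTER_CUBIC))
x0,y0=319-50,208-50
col=c["color"].astype(int)
# bright face centre
m=np.zeros((400,640),bool);s=col[190:232,300:345];m[190:232,300:345]=(s.min(-1)>95)
P=wray(c,[[x0+53.6,y0+54]],.108);print(P*1000)
E
```

```text
[[528.11424927 393.39842522 108.        ]]
```

View pics/w2.png

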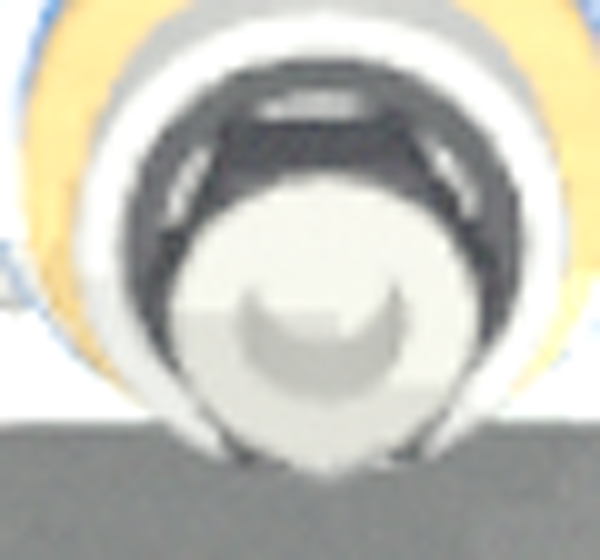

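The flat's lower edge runs level from (225,120) to (410,120), so the flats face world x and the corners lie along y. Closing along y would pinch the corners, so the tool must turn 30 deg to yaw 150.

apply_moves([
  [4.5,[0,0.05,1],[0,0,7]],
  [4.5,[0,0.07,2],[0,0,14]],
  [4.5,[0,0.07,3],[0,0,21]],
  [4.5,[0,0.07,4],[0,0,28]],
  [4.5,[0,0.07,5],[0,0,29.6]],
  [4.5,[0,0.07,5.5],[0,0,29.6]],
  [4.5,[0,0.07,5.5],[0,0,29.6]],
  [4.5,[0,0.07,5.5],[0,0,29.6]],
])

```text
time_s: 3.78
ee_pos: [0.5294, 0.3941, 0.0977]
tool_rot: [[-0.866, 0.5, 0.003], [0.5, 0.866, 0.001], [-0.001, 0.003, -1.0]]
ft_force: [0.5, -0.4, 0.7]
gripper_width: 0.53
grip_force: 0.0
```

```bash
python3 - <<'E'
from h import *
from station import camera
go(.528,.3927,.0935,150)
c=camera("wrist");np.savez("w3.npz",**c);cv2.imwrite("pics/w3.png",cv2.resize(c["color"][150:350,200:440,::-1],None,fx=3,fy=3))
E
```

```text
t 3.7833 at [529.4 394.1  97.7] yaw 150.03 shift [ 0.05 -0.19  0.42] turn [0.1 0.1 0. ] w 0.53 j [ 0.54  0.59  0.15  1.13 -0.    1.07]
```

View pics/w3.png

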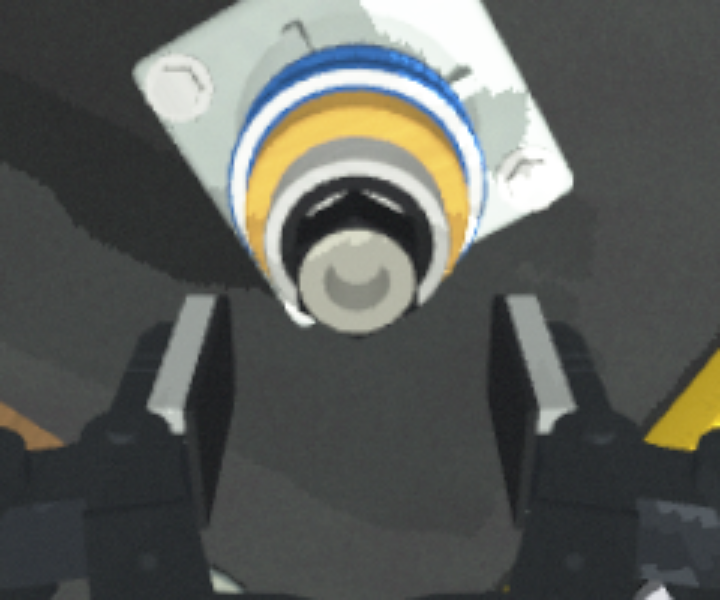

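```bash
python3 - <<'E'
from h import *
c=dict(np.load("w3.npz"));R=c["R"]
for z in(.0977,.103,.108,.115):
    p=R@np.array([.5294,.3941,z])+c["t"];r=np.hypot(*p[:2]);print(z,p[:2]/r*np.arctan2(r,p[2])*c["fx"]+[c["cx"],c["cy"]])
print(wray(c,[[200+357/3,150+281/3]],.108)*1000)
print(wray(c,[[200+186/3,150+360/3],[200+520/3,150+360/3]],.103)*1000, -R.T@c["t"])
E
```

```text
0.0977 [321.71760724 236.8640939 ]
0.103 [321.78463857 240.65412271]
0.108 [321.85093322 244.40895139]
0.115 [321.94910887 249.98134979]
[[528.12760271 392.88757712 108.        ]]
[[528.89156353 350.0618709  103.        ]
 [564.66653168 412.1095414  103.        ]] [0.45591258 0.4346905  0.27155465]
```

The pads stand about level with the nut, centred within 1-2 mm (nut at crop (357,281), pad midline about x = 360). Going down 4 mm and closing.

apply_moves([
  [4.5,[0,-0.1,0.4],[0,0,0]],
  [4.5,[0,-0.1,0.4],[0,0,0]],
  [3,[0,-0.1,0.4],[0,0,0]],
  [2.2,[0,-0.1,0.4],[0,0,0]],
  [2.0,[0,-0.1,0.4],[0,0,0]],
  [2.0,[0,-0.1,0.4],[0,0,0]],
  [2.0,[0,-0.1,0.4],[0,0,0]],
], newtons=30)

```text
time_s: 4.42
ee_pos: [0.5277, 0.3926, 0.0918]
tool_rot: [[-0.866, 0.5, 0.0], [0.5, 0.866, -0.0], [-0.0, -0.0, -1.0]]
ft_force: [-0.5, 0.1, -0.4]
gripper_width: 0.235
grip_force: 0.0
```

```bash
python3 - <<'E'
from h import *
from station import get_obs
go(.528,.3927,.0935,150);o=get_obs();print(o["grip_force"],o["ft_force"],o["gripper_width"]*85.4)
E
```

```text
t 4.4167 at [527.7 392.6  91.8] yaw 150.0 shift [-0.02  0.02 -0.17] turn [-0.  0. -0.] w 0.235 j [ 0.54  0.59  0.14  1.12 -0.    1.07]
0.0 [-0.51065708  0.10797247 -0.4176434 ] 20.03715198757247
```

```bash
python3 - <<'E'
from h import *
from station import camera
c=camera("wrist");np.savez("w4.npz",**c);a=c["color"][150:350,220:420,::-1]
s=camera("scene");b=s["color"][240:330,450:560,::-1]
cv2.imwrite("pics/w4.png",np.hstack([cv2.resize(a,(400,400)),cv2.resize(b,(400,400*90//110)).__array__()[:400] if 0 else cv2.resize(b,(400,400))]))
E
```

```text
(no output)
```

View pics/w4.png

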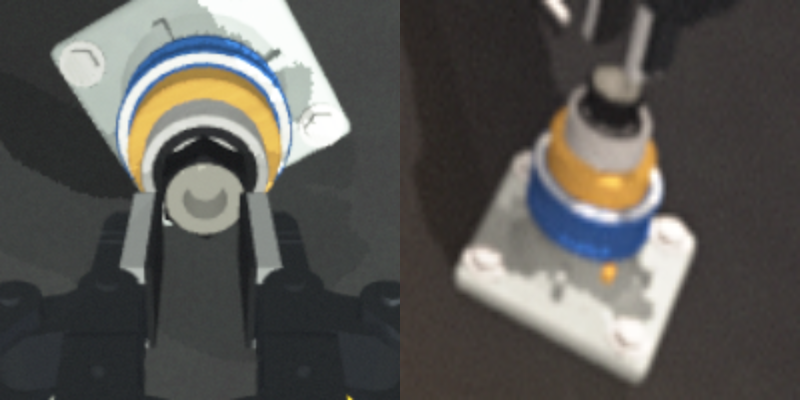

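The pads stand around the nut but not yet on it: the gap is about 95 px against 78 px for the face. I will keep closing.

apply_moves([
  [1,[0,0,-0.1],[0,0,0]],
  [1,[0,0,-0.1],[0,0,0]],
  [0.5,[0,0,-0.1],[0,0,0]],
  [0.5,[0,0,-0.1],[0,0,0]],
])

```text
time_s: 4.85
ee_pos: [0.5277, 0.3926, 0.0927]
tool_rot: [[-0.866, 0.5, 0.0], [0.5, 0.866, -0.0], [-0.0, -0.0, -1.0]]
ft_force: [1.2, -0.5, -0.9]
gripper_width: 0.057
grip_force: 0.0
```

```bash
python3 - <<'E'
from h import *
from station import get_obs
go(.528,.3927,.0935,150);o=get_obs();print(o["grip_force"],o["ft_force"],o["gripper_width"]*85.4)
E
```

```text
t 4.85 at [527.7 392.6  92.7] yaw 149.99 shift [-0.02  0.03 -0.08] turn [-0.  0. -0.] w 0.057 j [ 0.54  0.59  0.14  1.12 -0.    1.07]
0.0 [ 1.17990155 -0.51373665 -0.86381042] 4.860589879303202
```

```bash
python3 - <<'E'
from h import *
from station import camera
c=camera("wrist");np.savez("w5.npz",**c);a=c["color"][150:350,220:420,::-1]
s=camera("scene");b=s["color"][220:320,450:550,::-1]
cv2.imwrite("pics/w5.png",np.hstack([cv2.resize(a,(400,400)),cv2.resize(b,(400,400),interpolation=cv2.INTER_CUBIC)]))
E
```

```text
(no output)
```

View pics/w5.png

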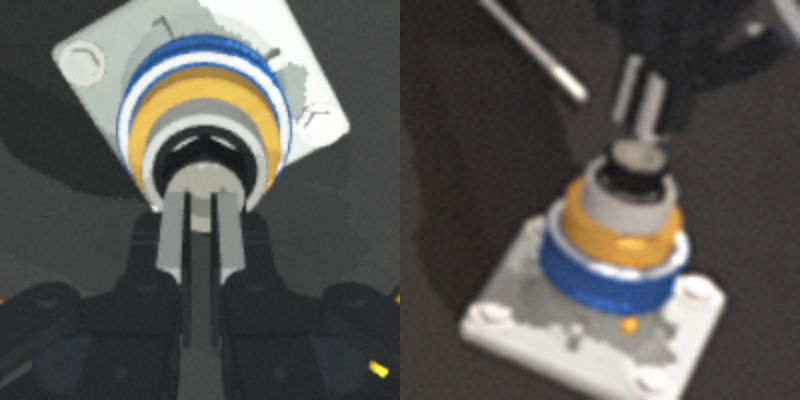

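```bash
python3 - <<'E'
from h import *
c=dict(np.load("w5.npz"));R=np.array(c["R"]);t=c["t"]
v,u=np.mgrid[0:400,0:640];p=np.stack([u-c["cx"],v-c["cy"]],-1)/c["fx"];r=np.hypot(p[...,0],p[...,1])
d=np.dstack([p*np.sinc(r/np.pi)[...,None],np.cos(r)]);d=d/d[...,2:]
P=(d*c["range_z"][...,None]-t)@R
for n,(a,b) in dict(nutface=(202,180),ltip=(172,200),lmid=(168,240),lup=(165,270),rtip=(230,200),pad=(212,250),seal=(180,150),bearing=(150,150),flange=(300,80)).items():
    print(n,P[150+b//2,220+a//2]*1000)
s=dict(np.load("top0.npz"))
E
```

```text
nutface [526.29699932 392.87497718  99.91901644]
ltip [513.6460216  391.52865667 131.94147283]
lmid [513.84063536 391.24019739 150.17159506]
lup [513.72160626 390.9742467  161.85273685]
rtip [520.70650076 403.91528254 132.09140656]
pad [518.31807999 399.72986926 154.79438557]
seal [515.57028601 391.4813104   97.10075994]
bearing [512.61928956 382.35057064  92.55192273]
flange [543.15782983 432.17406101  13.9601279 ]
```

```bash
python3 - <<'E'
from h import *
from station import camera
s=camera("scene");np.savez("s5.npz",**s);P=cloud(s)
for v in range(236,264,2): print(v,(P[v,509:515:2]*1000).round(0).tolist())
E
```

```text
236 [[537.0, 384.0, 161.0], [530.0, 386.0, 158.0], [541.0, 391.0, 167.0]]
238 [[538.0, 385.0, 158.0], [541.0, 389.0, 161.0], [539.0, 392.0, 161.0]]
240 [[533.0, 385.0, 151.0], [539.0, 389.0, 156.0], [543.0, 393.0, 160.0]]
242 [[532.0, 386.0, 146.0], [540.0, 390.0, 153.0], [545.0, 394.0, 158.0]]
244 [[531.0, 387.0, 141.0], [542.0, 392.0, 150.0], [540.0, 395.0, 150.0]]
246 [[540.0, 389.0, 143.0], [543.0, 393.0, 147.0], [540.0, 395.0, 146.0]]
248 [[542.0, 390.0, 140.0], [545.0, 394.0, 143.0], [541.0, 396.0, 142.0]]
250 [[540.0, 391.0, 135.0], [544.0, 395.0, 139.0], [540.0, 397.0, 138.0]]
252 [[540.0, 392.0, 131.0], [542.0, 395.0, 134.0], [544.0, 399.0, 136.0]]
254 [[541.0, 393.0, 127.0], [539.0, 396.0, 127.0], [536.0, 399.0, 126.0]]
256 [[522.0, 391.0, 109.0], [521.0, 394.0, 110.0], [367.0, 377.0, 2.0]]
258 [[522.0, 392.0, 104.0], [527.0, 396.0, 110.0], [525.0, 399.0, 110.0]]
260 [[522.0, 393.0, 100.0], [527.0, 397.0, 105.0], [531.0, 401.0, 110.0]]
262 [[540.0, 396.0, 109.0], [538.0, 399.0, 109.0], [536.0, 402.0, 110.0]]
```

Both cameras put the fingertips at z of about 127 mm while the reported TCP says 93 mm, so the fingers closed above the nut. The reported TCP lies about 34 mm past the real fingertips. Calibrating that against opening from the saved pictures.

```bash
cat >> h.py <<'E'
def wcloud(c):
    R=np.array(c["R"]);v,u=np.mgrid[0:400,0:640];p=np.stack([u-c["cx"],v-c["cy"]],-1)/c["fx"];r=np.hypot(p[...,0],p[...,1])
    d=np.dstack([p*np.sinc(r/np.pi)[...,None],np.cos(r)]);d=d/d[...,2:]
    return (d*c["range_z"][...,None]-c["t"])@R
E
python3 - <<'E'
from h import *
# tool-relative: camera is rigid; express points relative to TCP using w5 geometry
for n,tcp,yaw in(("w1",(528.3,392.0,151.9),179.54),("w3",(529.4,394.1,97.7),150),("w4",(527.7,392.6,91.8),150),("w5",(527.7,392.6,92.7),150)):
    c=dict(np.load(n+".npz"));P=wcloud(c)*1000;a=np.radians(yaw);G=np.array([[np.cos(a),np.sin(a),0],[np.sin(a),-np.cos(a),0],[0,0,-1]])
    q=(P-np.array(tcp))@G
    m=(c["range_z"]>0)&(abs(q[...,0])<16)&(abs(q[...,1])<65)&(q[...,2]<-25-12*(n=="w1")*0)&(q[...,2]>-80)&(P[...,2]>113)
    k=q[m];L=k[k[:,1]<0];Rr=k[k[:,1]>0]
    print(n,m.sum(),"cam rel",((-c["R"].T@c["t"])*1000-tcp)@G)
    for s in(L,Rr): print("  tip z",np.percentile(s[:,2],[97,99,100]).round(1),"inner y",np.percentile(abs(s[:,1]),[0,2,10]).round(1),"x",np.percentile(s[:,0],[2,50,98]).round(1))
E
```

```text
w1 3739 cam rel [  84.13690315   -0.45585558 -173.98979371]
  tip z [-47.5 -45.6 -43.6] inner y [42.3 42.6 42.8] x [-8.6  8.2 12.8]
  tip z [-47.3 -45.6 -44. ] inner y [41.3 41.5 41.7] x [-8.6  8.1 12.8]
w3 4106 cam rel [  83.9372188    -1.59130527 -173.85464602]
  tip z [-38.3 -35.8 -33.6] inner y [23.2 23.5 23.7] x [-8.4  8.3 14. ]
  tip z [-38.2 -35.6 -33.4] inner y [20.8 21.  21.2] x [-8.3  8.3 14.1]
w4 4158 cam rel [  83.74071345   -1.10273491 -173.99244329]
  tip z [-38.  -36.3 -34.1] inner y [10.8 11.  11.3] x [-7.4 11.1 14.3]
  tip z [-37.9 -36.2 -34.1] inner y [8.5 8.7 9.1] x [-8.  10.8 14.3]
w5 3978 cam rel [  83.72700162   -1.09819868 -174.09182315]
  tip z [-38.2 -36.3 -33.8] inner y [3.4 3.4 4.2] x [-7.3 11.4 14.3]
  tip z [-38.4 -36.6 -34.3] inner y [1.2 1.3 2.1] x [-7.4 11.4 14.3]
```

The fingertips are 34 mm behind the reported TCP when closed to 45 mm or less, and about 44 mm when fully open. So I grip the nut with the reported TCP at z = 61 mm (tips at 95 mm), re-centred on (528.2, 393.6).

apply_moves([
  [4.5,[0,0.1,0],[0,0,0]],
  [4.5,[0,0.1,0],[0,0,0]],
  [4.5,[0,0.1,0],[0,0,0]],
  [4.5,[0,0.1,0],[0,0,0]],
  [4.5,[0,0.1,1.5],[0,0,0]],
  [4.5,[0,0.1,2.5],[0,0,0]],
  [4.5,[0,0.1,3.0],[0,0,0]],
  [4.5,[0,0.1,3.2],[0,0,0]],
  [4.5,[0,0.1,3.2],[0,0,0]],
])

```text
time_s: 5.75
ee_pos: [0.5275, 0.393, 0.0598]
tool_rot: [[-0.866, 0.5, -0.002], [0.5, 0.866, -0.001], [0.001, -0.002, -1.0]]
ft_force: [-0.2, -0.0, -0.1]
gripper_width: 0.527
grip_force: 0.0
```

```bash
python3 - <<'E'
from h import *
from station import camera
go(.5282,.3936,.061,150)
s=camera("scene");P=cloud(s)*1000
m=(abs(P[...,0]-528)<45)&(abs(P[...,1]-393)<45)&(P[...,2]>90)&(s["color"].max(-1)>0)
b=s["color"][225:305,460:560,::-1]
cv2.imwrite("pics/s6.png",cv2.resize(b,None,fx=6,fy=6,interpolation=cv2.INTER_CUBIC))
E
```

```text
t 5.75 at [527.5 393.   59.8] yaw 149.99 shift [-0.04  0.09 -0.12] turn [-0.1 -0.  -0. ] w 0.527 j [ 0.54  0.61  0.09  1.05 -0.    1.07]
```

View pics/s6.png

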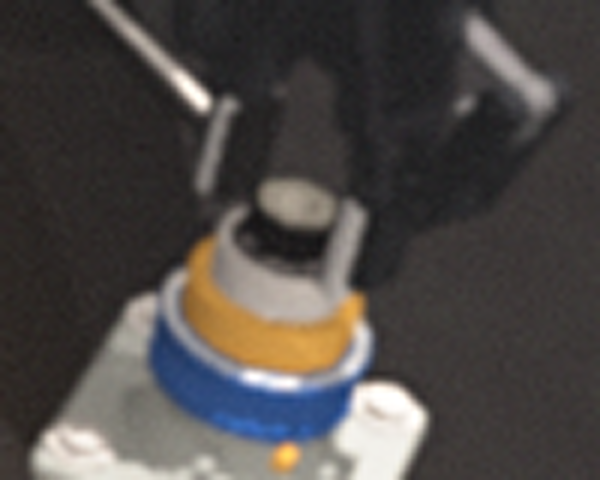

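The scene crop shows the pads now on both sides of the nut (nut face at (297,205), near fingertip at (338,285)). Raising 1 mm and closing.

apply_moves([
  [3.5,[0,0.07,-0.12],[0,0,0]],
  [2.6,[0,0.07,-0.12],[0,0,0]],
  [1.5,[0,0.07,-0.12],[0,0,0]],
  [1.5,[0,0.07,-0.12],[0,0,0]],
  [1.5,[0,0.07,-0.12],[0,0,0]],
  [1.5,[0,0.07,-0.12],[0,0,0]],
], newtons=30)

```text
time_s: 6.3
ee_pos: [0.5293, 0.3945, 0.063]
tool_rot: [[-0.866, 0.5, 0.002], [0.5, 0.866, 0.001], [-0.001, 0.002, -1.0]]
ft_force: [-0.3, 1.3, 5.3]
gripper_width: 0.273
grip_force: 30.2
```

```bash
python3 - <<'E'
from h import *
from station import get_obs
go(.5282,.3936,.17,150);o=get_obs();print(o["grip_force"],o["ft_force"],o["gripper_width"]*85.4)
E
```

```text
t 6.3 at [529.3 394.5  63. ] yaw 149.99 shift [  0.03  -0.12 -10.7 ] turn [ 0.1  0.1 -0. ] w 0.273 j [ 0.54  0.61  0.1   1.06 -0.    1.07]
30.2364842989482 [-0.30188965  1.34732006  5.25205279] 23.30289090895943
```

Gripped at 23.3 mm. Lifting, then moving to the dish.

apply_moves([
  [1.5,[0,0,-1],[0,0,0]],
  [1.5,[0,0,-2.5],[0,0,0]],
  [1.5,[0,0,-4],[0,0,0]],
  [1.5,[0,0,-5],[0,0,0]],
  [1.5,[0,0,-5],[0,0,0]],
  [1.5,[-5.3,-28.5,-5],[0,0,0]],
  [1.5,[-5.3,-28.5,-5],[0,0,0]],
  [1.5,[-5.3,-28.5,-5],[0,0,0]],
  [1.5,[-5.3,-28.5,-5],[0,0,0]],
  [1.5,[-5.3,-28.5,-5],[0,0,0]],
])

```text
time_s: 7.13
ee_pos: [0.4573, 0.1959, 0.111]
tool_rot: [[-0.866, 0.5, -0.001], [0.5, 0.866, -0.001], [0.001, -0.001, -1.0]]
ft_force: [0.3, -0.3, 1.1]
gripper_width: 0.277
grip_force: 29.8
```

```bash
python3 - <<'E'
from h import *
from station import get_obs
go(.4317,.1205,.03,150);o=get_obs();print(o["grip_force"],o["ft_force"],o["gripper_width"]*85.4)
E
```

```text
t 7.1333 at [457.3 195.9 111. ] yaw 150.03 shift [-1.55 -7.8   8.11] turn [-0.1 -0.   0. ] w 0.277 j [ 0.28  0.27 -0.31  0.99 -0.    0.8 ]
29.75421676877886 [ 0.32236496 -0.33908089  1.10929614] 23.628147316569592
```

apply_moves([
  [1.5,[-0.8,-4,0],[0,0,0]],
  [1.5,[-1.5,-7.8,0],[0,0,0]],
  [1.5,[-1.5,-7.8,3],[0,0,0]],
  [1.5,[-1.5,-7.8,6],[0,0,0]],
  [1.5,[-1.5,-7.8,8.1],[0,0,0]],
  [1.5,[-1.5,-7.8,8.1],[0,0,0]],
  [1.5,[-1.5,-7.8,8.1],[0,0,0]],
  [1.5,[-1.5,-7.8,8.1],[0,0,0]],
])

```text
time_s: 7.8
ee_pos: [0.4335, 0.1228, 0.0317]
tool_rot: [[-0.866, 0.5, 0.0], [0.5, 0.866, -0.0], [-0.0, 0.0, -1.0]]
ft_force: [0.4, 0.0, 0.4]
gripper_width: 0.274
grip_force: 29.8
```

```bash
python3 - <<'E'
from h import *
from station import get_obs,camera
go(.4317,.1205,-.025,150);o=get_obs();print(o["grip_force"],o["ft_force"],o["gripper_width"]*85.4)
c=camera("wrist");a=c["color"][100:350,180:460,::-1]
s=camera("scene");P=cloud(s)*1000;b=s["color"][150:270,340:460,::-1]
# nut underside/finger lowest points in scene near tcp
m=(abs(P[...,0]-o["ee_pos"][0]*1000)<30)&(abs(P[...,1]-o["ee_pos"][1]*1000)<30)&(P[...,2]>35)
z=P[...,2][m];print("lowest z above dish",np.percentile(z,[0,1,3,10]))
cv2.imwrite("pics/d1.png",np.hstack([cv2.resize(a,(448,400)),cv2.resize(b,(352,400))]))
E
```

```text
t 7.8 at [433.5 122.8  31.7] yaw 150.01 shift [ 0.04 -0.29  5.67] turn [0. 0. 0.] w 0.274 j [ 0.14  0.26 -0.55  0.76 -0.    0.66]
29.820784949697554 [0.37498796 0.01101142 0.36902702] 23.374849461116014
lowest z above dish [63.16033407 68.03781006 74.57876967 90.10121937]
```

View pics/d1.png

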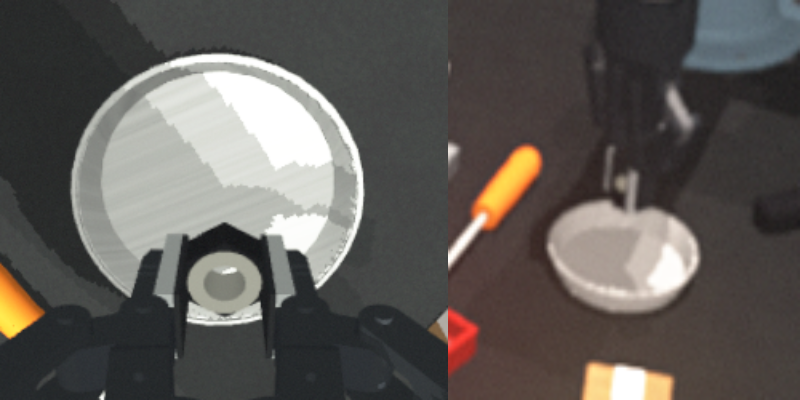

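The nut is held level at wrist-crop (225,280), over the dish, which shows in the scene crop at (622,255). Lowering it slowly.

apply_moves([
  [1.5,[0,-0.25,2.5],[0,0,0]],
  [1.5,[0,-0.25,4.5],[0,0,0]],
  [1.5,[0,-0.25,5.2],[0,0,0]],
  [1.5,[0,-0.25,5.4],[0,0,0]],
  [1.5,[0,-0.25,5.5],[0,0,0]],
  [1.5,[0,-0.25,5.6],[0,0,0]],
  [1.5,[0,-0.25,5.7],[0,0,0]],
  [1.5,[0,-0.25,5.7],[0,0,0]],
])

```text
time_s: 8.57
ee_pos: [0.4332, 0.1206, -0.0251]
tool_rot: [[-0.866, 0.5, 0.002], [0.5, 0.866, 0.0], [-0.002, 0.001, -1.0]]
ft_force: [-0.5, -0.1, 1.2]
gripper_width: 0.272
grip_force: 30.1
```

apply_moves([
  [1.5,[0,0,0.05],[0,0,0]],
  [1.5,[0,0,0.1],[0,0,0]],
  [1.5,[0,0,0.1],[0,0,0]],
])

```text
time_s: 8.82
ee_pos: [0.4332, 0.1207, -0.0251]
tool_rot: [[-0.866, 0.5, 0.003], [0.5, 0.866, 0.0], [-0.002, 0.002, -1.0]]
ft_force: [-3.5, -1.4, 14.3]
gripper_width: 0.268
grip_force: 31.6
```

Contact with the floor (14 N). Releasing and rising.

apply_moves([
  [1.5,[0,0,-0.1],[0,0,0]],
  [3.8,[0,0,-0.1],[0,0,0]],
  [3.8,[0,0,-0.1],[0,0,0]],
  [3.8,[0,0,-0.1],[0,0,0]],
  [3.8,[0,0,-2],[0,0,0]],
  [3.8,[0,0,-6],[0,0,0]],
  [3.8,[0,0,-10],[0,0,0]],
  [5.5,[0,0,-13],[0,0,0]],
  [5.5,[0,0,-13],[0,0,0]],
])

```text
time_s: 9.57
ee_pos: [0.4365, 0.1211, 0.1089]
tool_rot: [[-0.866, 0.5, 0.01], [0.5, 0.866, 0.001], [-0.008, 0.006, -1.0]]
ft_force: [1.0, -0.0, 0.9]
gripper_width: 0.64
grip_force: 0.0
```

```bash
python3 - <<'E'
from h import *
from station import get_obs,camera
go(.5287,.3937,.1,180)
c=camera("wrist");P=wcloud(c)*1000;d=(abs(P[...,0]-432)<50)&(abs(P[...,1]-120)<50)&(P[...,2]>12)&(P[...,2]<45)
k=d&(np.hypot(P[...,0]-432,P[...,1]-120)<42);print("nut pts",k.sum(),np.median(P[k],0) if k.any() else "",np.percentile(P[k][:,2],[10,90]) if k.any() else "")
E
```

```text
t 9.5667 at [436.5 121.1 108.9] yaw 149.99 shift [ 5.66 28.22  1.02] turn [  0.2   0.6 -30. ] w 0.64 j [ 0.13  0.18 -0.44  0.95 -0.    0.65]
nut pts 551 [430.38475965 119.72843087  20.81672857] [16.40400043 21.85366103]
```

The nut lies flat in the dish, its top at z of about 21 mm, centred at (430,120). Next the bearing.

apply_moves([
  [6,[5.7,28.2,0],[0,0.5,-30]],
  [6,[5.7,28.2,0],[0,0.5,-30]],
  [6,[5.7,28.2,0],[0,0.5,-30]],
  [6,[5.7,28.2,0],[0,0.5,-30]],
  [6,[5.7,28.2,0],[0,0.5,-30]],
  [6,[5.7,28.2,0],[0,0.5,-30]],
  [6,[5.7,28.2,0],[0,0.5,-30]],
  [6,[5.7,28.2,0],[0,0.5,-30]],
  [6,[5.7,28.2,0],[0,0.5,-30]],
  [6,[5.7,28.2,0],[0,0.5,-30]],
])

```text
time_s: 10.45
ee_pos: [0.5223, 0.3922, 0.101]
tool_rot: [[-1.0, -0.0, -0.011], [-0.0, 1.0, -0.0], [0.011, -0.0, -1.0]]
ft_force: [-0.3, -0.8, 0.7]
gripper_width: 0.702
grip_force: 0.0
```

```bash
python3 - <<'E'
from h import *
from station import camera,get_obs
o=get_obs();go(.5287,.3937,.047,180)
c=camera("wrist");P=wcloud(c)*1000;e=o["ee_pos"]*1000
for lo,hi in((90,95),(74,79)):
    k=(np.hypot(P[...,0]-528,P[...,1]-393)<30)&(P[...,2]>lo)&(P[...,2]<hi);q=P[k]
    print(lo,k.sum(),"y mid",(q[:,1].min()+q[:,1].max())/2,"x range",q[:,0].min(),q[:,0].max())
# fingers midline
f=(abs(P[...,0]-e[0])<16)&(abs(P[...,1]-e[1])<50)&(P[...,2]>125)&(P[...,2]<200);q=P[f];a=q[q[:,1]<e[1]][:,1].max();b=q[q[:,1]>e[1]][:,1].min();print("finger inner y",a,b,(a+b)/2,"tip z",q[:,2].min())
E
```

```text
t 10.45 at [522.3 392.2 101. ] yaw -180.0 shift [-0.7   0.15  5.4 ] turn [-0.  -0.6  0. ] w 0.702 j [0.54 0.59 0.16 1.15 0.01 0.54]
90 2341 y mid 392.6472997495873 x range 507.22804470497385 547.4353079089361
74 1164 y mid 392.65835379176474 x range 501.1285900988898 544.4860220799225
finger inner y 368.07923654754865 417.7674336148802 392.9233350812144 tip z 137.2536199622258
```

apply_moves([
  [6,[-0.6,0,0],[0,-0.6,0]],
  [6,[-0.6,0,2],[0,-0.6,0]],
  [6,[-0.6,0,4],[0,-0.6,0]],
  [6,[-0.6,0,5.4],[0,-0.6,0]],
  [6,[-0.6,0,5.4],[0,-0.6,0]],
  [6,[-0.6,0,5.4],[0,-0.6,0]],
  [4.2,[-0.6,0,5.4],[0,-0.6,0]],
  [3.3,[-0.6,0,5.4],[0,-0.6,0]],
  [3,[-0.6,0,5.4],[0,-0.6,0]],
  [3,[-0.6,0,5.4],[0,-0.6,0]],
], newtons=35)

```text
time_s: 11.33
ee_pos: [0.5303, 0.3936, 0.0509]
tool_rot: [[-1.0, 0.0, 0.005], [0.0, 1.0, 0.003], [-0.005, 0.003, -1.0]]
ft_force: [0.3, -2.2, 5.7]
gripper_width: 0.445
grip_force: 35.8
```

apply_moves([
  [3,[0,0,0],[0,0,0]],
  [3,[0,0,0],[0,0,0]],
  [3,[0,0,0],[0,0,0]],
])

```text
time_s: 11.58
ee_pos: [0.5304, 0.3937, 0.0509]
tool_rot: [[-1.0, 0.0, 0.005], [0.0, 1.0, 0.003], [-0.005, 0.003, -1.0]]
ft_force: [-0.3, -1.8, 7.0]
gripper_width: 0.443
grip_force: 35.8
```

```bash
python3 - <<'E'
from h import *
go(.635,.0105,.1,172)
E
```

```text
t 11.5833 at [530.4 393.7  50.9] yaw 179.98 shift [-10.5  -38.3   -4.97] turn [0.2 0.3 8. ] w 0.443 j [ 0.54  0.62  0.08  1.02 -0.    0.54]
```

Gripped. Lifting and heading to the tray.

apply_moves([
  [3,[0,0,-1],[0,0,0]],
  [3,[0,0,-2.5],[0,0,0]],
  [3,[0,0,-4.5],[0,0,0]],
  [3,[0,0,-7],[0,0,0]],
  [3,[-10.5,-38.3,-7],[0,0,8]],
  [3,[-10.5,-38.3,-7],[0,0,8]],
  [3,[-10.5,-38.3,-7],[0,0,8]],
  [3,[-10.5,-38.3,-7],[0,0,8]],
  [3,[-10.5,-38.3,-7],[0,0,8]],
  [3,[-10.5,-38.3,-7],[0,0,8]],
])

```text
time_s: 12.42
ee_pos: [0.5951, 0.1503, 0.1192]
tool_rot: [[-0.99, 0.139, 0.002], [0.139, 0.99, 0.002], [-0.002, 0.003, -1.0]]
ft_force: [1.0, -0.1, -1.3]
gripper_width: 0.447
grip_force: 35.4
```

```bash
python3 - <<'E'
from h import *
go(.635,.0105,.12,172)
E
```

```text
t 12.4167 at [595.1 150.3 119.2] yaw 172.02 shift [ -5.9  -13.29  -0.11] turn [0.2 0.1 0. ] w 0.447 j [0.14 0.48 0.03 1.12 0.   0.28]
```

apply_moves([
  [3,[-5.9,-13.3,0],[0,0,0]],
  [3,[-5.9,-13.3,0],[0,0,0]],
  [3,[-5.9,-13.3,0],[0,0,0]],
  [3,[-5.9,-13.3,0],[0,0,0]],
  [3,[-5.9,-13.3,4],[0,0,0]],
  [3,[-5.9,-13.3,8],[0,0,0]],
  [3,[-5.9,-13.3,10],[0,0,0]],
  [3,[-5.9,-13.3,10],[0,0,0]],
  [3,[-5.9,-13.3,10],[0,0,0]],
])

```text
time_s: 13.17
ee_pos: [0.6336, 0.0125, 0.0176]
tool_rot: [[-0.99, 0.139, -0.001], [0.139, 0.99, 0.003], [0.002, 0.002, -1.0]]
ft_force: [0.8, -0.0, -0.3]
gripper_width: 0.451
grip_force: 35.5
```

```bash
python3 - <<'E'
from h import *
from station import get_obs,camera
go(.635,.0105,-.02,172)
c=camera("wrist");a=c["color"][100:350,180:460,::-1]
s=camera("scene");b=s["color"][180:300,250:370,::-1];P=cloud(s)*1000
m=(np.hypot(P[...,0]-635,P[...,1]-10)<26)&(P[...,2]>30)&(P[...,2]<70);print("lowest",np.percentile(P[m][:,2],[0,2,5]) if m.any() else "")
cv2.imwrite("pics/t1.png",np.hstack([cv2.resize(a,(448,400)),cv2.resize(b,(352,400))]))
E
```

```text
t 13.1667 at [633.6  12.5  17.6] yaw 172.0 shift [-0.17 -0.18  3.75] turn [ 0.1 -0.1 -0. ] w 0.451 j [-0.08  0.6  -0.05  0.92  0.    0.06]
lowest [45.608931   47.19848112 48.44588927]
```

View pics/t1.png

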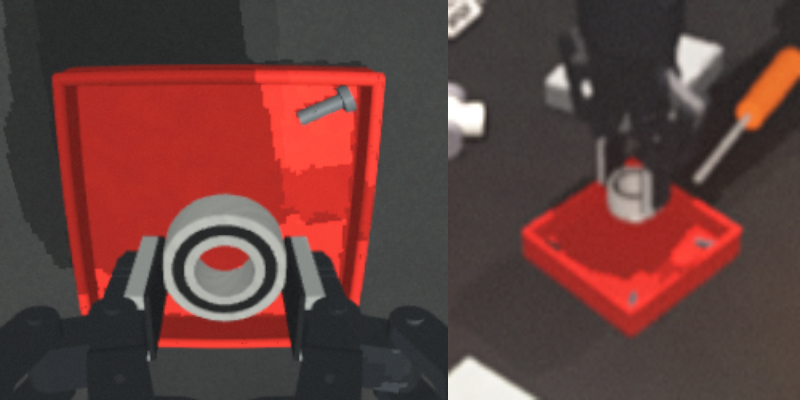

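The bearing is level at wrist-crop (225,258), over the tray's middle and parallel to its sides. Lowering.

apply_moves([
  [3,[-0.1,-0.15,2],[0,0,0]],
  [3,[-0.1,-0.15,3.2],[0,0,0]],
  [3,[-0.1,-0.15,3.4],[0,0,0]],
  [3,[-0.1,-0.15,3.6],[0,0,0]],
  [3,[-0.1,-0.15,3.8],[0,0,0]],
  [3,[-0.1,-0.15,3.9],[0,0,0]],
  [3,[-0.1,-0.15,4.0],[0,0,0]],
  [3,[-0.1,-0.15,4.0],[0,0,0]],
])

```text
time_s: 13.93
ee_pos: [0.6364, 0.0108, -0.0211]
tool_rot: [[-0.99, 0.139, 0.003], [0.139, 0.99, 0.002], [-0.003, 0.003, -1.0]]
ft_force: [0.0, -0.0, -1.4]
gripper_width: 0.447
grip_force: 35.5
```

apply_moves([
  [3,[0,0,0.1],[0,0,0]],
  [3,[0,0,0.1],[0,0,0]],
  [3,[0,0,0.1],[0,0,0]],
])

```text
time_s: 14.18
ee_pos: [0.6364, 0.0107, -0.0221]
tool_rot: [[-0.99, 0.139, 0.003], [0.139, 0.99, 0.002], [-0.003, 0.003, -1.0]]
ft_force: [-0.1, -0.1, 3.1]
gripper_width: 0.448
grip_force: 35.9
```

apply_moves([
  [3,[0,0,0.05],[0,0,0]],
  [3,[0,0,0.05],[0,0,0]],
  [5.5,[0,0,0.05],[0,0,0]],
  [5.5,[0,0,0],[0,0,0]],
  [5.5,[0,0,0],[0,0,0]],
  [5.5,[0,0,-2],[0,0,0]],
  [5.5,[0,0,-6],[0,0,0]],
  [5.5,[0,0,-10],[0,0,0]],
  [7,[0,0,-13],[0,0,0]],
  [7,[0,0,-13],[0,0,0]],
])

```text
time_s: 15.02
ee_pos: [0.6406, 0.01, 0.1151]
tool_rot: [[-0.99, 0.139, 0.015], [0.139, 0.99, 0.001], [-0.014, 0.003, -1.0]]
ft_force: [2.6, 0.6, 0.3]
gripper_width: 0.819
grip_force: 0.0
```

```bash
python3 - <<'E'
from h import *
from station import camera
go(.5285,.3935,.105,180)
c=camera("wrist");P=wcloud(c)*1000
k=(np.hypot(P[...,0]-635,P[...,1]-10)<35)&(P[...,2]>14)&(P[...,2]<40);q=P[k];print("bearing",k.sum(),np.median(q,0),np.percentile(q[:,2],[5,50,95]),q.min(0),q.max(0))
E
```

```text
t 15.0167 at [640.6  10.  115.1] yaw 171.99 shift [16.46 36.41  0.88] turn [ 0.1  0.8 -8. ] w 0.819 j [-0.08  0.53  0.1   1.12  0.    0.06]
bearing 1210 [633.04949026  10.39316373  19.56094932] [17.41889775 19.56094932 20.83199686] [613.3599596   -9.14854356  14.10851147] [653.7470477   29.71997993  22.10697117]
```

The bearing lies flat and centred. Back for the spacer.

apply_moves([
  [7,[16.5,36.4,0],[0,0,-8]],
  [7,[16.5,36.4,0],[0,0,-8]],
  [7,[16.5,36.4,0],[0,0,-8]],
  [7,[16.5,36.4,0],[0,0,-8]],
  [7,[16.5,36.4,0],[0,0,-8]],
  [7,[16.5,36.4,0],[0,0,-8]],
  [7,[16.5,36.4,0],[0,0,-8]],
  [7,[16.5,36.4,0],[0,0,-8]],
  [7,[16.5,36.4,0],[0,0,-8]],
  [7,[16.5,36.4,0],[0,0,-8]],
])

```text
time_s: 15.9
ee_pos: [0.5201, 0.3974, 0.106]
tool_rot: [[-1.0, -0.003, -0.001], [-0.003, 1.0, 0.002], [0.001, 0.002, -1.0]]
ft_force: [0.6, -0.6, -0.6]
gripper_width: 0.824
grip_force: 0.0
```

apply_moves([
  [7,[0,0,0],[0,0,0]],
  [7,[0,0,0],[0,0,0]],
  [7,[0,0,0],[0,0,0]],
])

```text
time_s: 16.15
ee_pos: [0.5224, 0.393, 0.1065]
tool_rot: [[-1.0, 0.0, 0.0], [0.0, 1.0, 0.0], [-0.0, 0.0, -1.0]]
ft_force: [0.5, 0.2, 0.8]
gripper_width: 0.817
grip_force: 0.0
```

```bash
python3 - <<'E'
from h import *
from station import camera,get_obs
o=get_obs();go(.5287,.3937,.031,180)
c=camera("wrist");P=wcloud(c)*1000;e=o["ee_pos"]*1000
for lo,hi in((74,79),(57,63)):
    k=(np.hypot(P[...,0]-528,P[...,1]-393)<37)&(P[...,2]>lo)&(P[...,2]<hi);q=P[k]
    print(lo,k.sum(),"y mid",(q[:,1].min()+q[:,1].max())/2,"x range",q[:,0].min(),q[:,0].max())
f=(abs(P[...,0]-e[0])<16)&(abs(P[...,1]-e[1])<50)&(P[...,2]>e[2]+22)&(P[...,2]<200);q=P[f];a=q[q[:,1]<e[1]][:,1].max();b=q[q[:,1]>e[1]][:,1].min();print("finger inner y",a,b,(a+b)/2,"tip z",q[:,2].min())
E
```

```text
t 16.15 at [522.4 393.  106.5] yaw 179.99 shift [-0.63  0.06  7.55] turn [ 0.  0. -0.] w 0.817 j [0.55 0.58 0.15 1.15 0.   0.55]
74 3126 y mid 392.8141462426015 x range 500.9509944845658 553.8035728586776
57 1188 y mid 392.85176051949975 x range 495.2175986823769 547.1646800304982
finger inner y 362.1184396609093 422.5706503679635 392.3445450144364 tip z 145.007925352048
```

apply_moves([
  [7,[-0.55,0.05,2],[0,0,0]],
  [7,[-0.55,0.05,5],[0,0,0]],
  [7,[-0.55,0.05,7],[0,0,0]],
  [7,[-0.55,0.05,7.7],[0,0,0]],
  [7,[-0.55,0.05,7.7],[0,0,0]],
  [7,[-0.55,0.05,7.7],[0,0,0]],
  [5.4,[-0.55,0.05,7.7],[0,0,0]],
  [4.6,[-0.55,0.05,7.7],[0,0,0]],
  [4.2,[-0.55,0.05,7.7],[0,0,0]],
  [4.2,[-0.55,0.05,7.7],[0,0,0]],
], newtons=50)

```text
time_s: 17.03
ee_pos: [0.5304, 0.3951, 0.0334]
tool_rot: [[-1.0, 0.0, 0.006], [0.0, 1.0, 0.003], [-0.006, 0.003, -1.0]]
ft_force: [1.8, -1.2, 6.1]
gripper_width: 0.581
grip_force: 51.9
```

apply_moves([
  [4.2,[0,0,0],[0,0,0]],
  [4.2,[0,0,0],[0,0,0]],
])

```text
time_s: 17.2
ee_pos: [0.5304, 0.3952, 0.0334]
tool_rot: [[-1.0, 0.0, 0.006], [0.0, 1.0, 0.003], [-0.006, 0.003, -1.0]]
ft_force: [0.1, -2.0, 4.6]
gripper_width: 0.582
grip_force: 51.9
```

```bash
python3 - <<'E'
from h import *
go(.467,-.113,.12,189)
E
```

```text
t 17.2 at [530.4 395.2  33.4] yaw 179.98 shift [  6.27 -50.79  -8.88] turn [ 0.2  0.4 -9. ] w 0.582 j [ 0.54  0.63  0.05  0.99 -0.    0.54]
```

apply_moves([
  [4.2,[0,0,-0.7],[0,0,0]],
  [4.2,[0,0,-2.5],[0,0,0]],
  [4.2,[0,0,-5],[0,0,0]],
  [4.2,[0,0,-8],[0,0,0]],
  [4.2,[0,0,-8.5],[0,0,0]],
  [4.2,[6.3,-50.8,-8.5],[0,0,-9]],
  [4.2,[6.3,-50.8,-8.5],[0,0,-9]],
  [4.2,[6.3,-50.8,-8.5],[0,0,-9]],
  [4.2,[6.3,-50.8,-8.5],[0,0,-9]],
  [4.2,[6.3,-50.8,-8.5],[0,0,-9]],
])

```text
time_s: 18.03
ee_pos: [0.5015, 0.1861, 0.1146]
tool_rot: [[-0.988, -0.157, 0.001], [-0.157, 0.988, 0.002], [-0.002, 0.002, -1.0]]
ft_force: [1.3, -1.9, -3.1]
gripper_width: 0.584
grip_force: 52.8
```

```bash
python3 - <<'E'
from h import *
go(.467,-.113,.12,189)
E
```

```text
t 18.0333 at [501.5 186.1 114.6] yaw -170.95 shift [  8.11 -28.99  -0.6 ] turn [0.1 0.1 0. ] w 0.584 j [ 0.24  0.34 -0.21  1.03  0.    0.08]
```

apply_moves([
  [4.2,[8.1,-29,0],[0,0,0]],
  [4.2,[8.1,-29,0],[0,0,0]],
  [4.2,[8.1,-29,0],[0,0,0]],
  [4.2,[8.1,-29,0],[0,0,0]],
  [4.2,[8.1,-29,0],[0,0,0]],
  [4.2,[8.1,-29,0],[0,0,0]],
  [4.2,[8.1,-29,0],[0,0,0]],
  [4.2,[8.1,-29,0],[0,0,0]],
  [4.2,[8.1,-29,3],[0,0,0]],
  [4.2,[8.1,-29,6],[0,0,0]],
])

```text
time_s: 18.87
ee_pos: [0.4704, -0.1132, 0.0554]
tool_rot: [[-0.988, -0.154, 0.008], [-0.154, 0.988, 0.001], [-0.008, -0.001, -1.0]]
ft_force: [-0.1, -0.5, -4.1]
gripper_width: 0.581
grip_force: 53.1
```

apply_moves([
  [4.2,[0,0,1.5],[0,0,0]],
  [4.2,[0,0,1.5],[0,0,0]],
  [4.2,[0,0,1.5],[0,0,0]],
])

```text
time_s: 19.12
ee_pos: [0.4668, -0.1104, 0.0388]
tool_rot: [[-0.988, -0.157, -0.001], [-0.157, 0.988, 0.003], [0.0, 0.004, -1.0]]
ft_force: [0.6, -0.4, -1.6]
gripper_width: 0.58
grip_force: 52.9
```

```bash
python3 - <<'E'
from h import *
from station import camera
go(.467,-.113,-.0026,189)
s=camera("scene");P=cloud(s)*1000
c=camera("wrist");a=c["color"][100:350,180:460,::-1];b=s["color"][130:240,250:360,::-1]
m=(np.hypot(P[...,0]-467,P[...,1]+113)<32)&(P[...,2]>35)&(P[...,2]<90);print("lowest",np.percentile(P[m][:,2],[0,2,5]) if m.any() else "")
W=wcloud(c)*1000;k=(abs(W[...,2]-24)<4)&(np.hypot(W[...,0]-467,W[...,1]+113)<95)
q=W[k][:,:2].astype(np.float32);print("plate",cv2.minAreaRect(q))
cv2.imwrite("pics/p1.png",np.hstack([cv2.resize(a,(448,400)),cv2.resize(b,(352,400))]))
E
```

```text
t 19.1167 at [ 466.8 -110.4   38.8] yaw -170.99 shift [ 0.02 -0.27  4.14] turn [ 0.2 -0.   0. ] w 0.58 j [-0.37  0.31 -0.47  0.8   0.   -0.52]
lowest [64.78775906 67.94077615 69.40013342]
plate ((464.9723205566406, -114.90138244628906), (120.60792541503906, 120.72834014892578), 8.884708404541016)
```

View pics/p1.png

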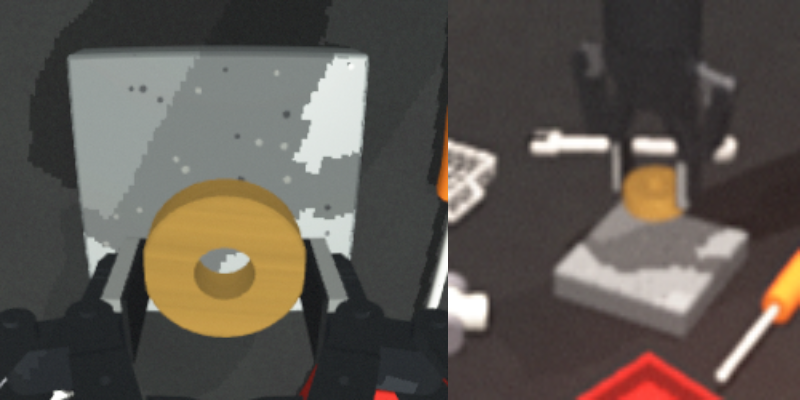

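The spacer is level at wrist-crop (225,258), over the plate. Lowering.

apply_moves([
  [4.2,[0,-0.3,2],[0,0,0]],
  [4.2,[0,-0.3,3.2],[0,0,0]],
  [4.2,[0,-0.3,3.5],[0,0,0]],
  [4.2,[0,-0.3,3.7],[0,0,0]],
  [4.2,[0,-0.3,3.8],[0,0,0]],
  [4.2,[0,-0.3,3.9],[0,0,0]],
  [4.2,[0,-0.3,4.0],[0,0,0]],
  [4.2,[0,-0.3,4.1],[0,0,0]],
  [4.2,[0,-0.3,4.1],[0,0,0]],
])

```text
time_s: 19.97
ee_pos: [0.469, -0.1142, -0.0011]
tool_rot: [[-0.988, -0.156, 0.003], [-0.156, 0.988, 0.002], [-0.003, 0.002, -1.0]]
ft_force: [0.9, 0.2, -2.4]
gripper_width: 0.581
grip_force: 53.1
```

apply_moves([
  [4.2,[0,0,0.05],[0,0,0]],
  [4.2,[0,0,0.1],[0,0,0]],
  [4.2,[0,0,0.1],[0,0,0]],
])

```text
time_s: 20.22
ee_pos: [0.4687, -0.1141, -0.0024]
tool_rot: [[-0.988, -0.156, 0.002], [-0.156, 0.988, 0.002], [-0.002, 0.002, -1.0]]
ft_force: [0.8, 0.6, -2.1]
gripper_width: 0.577
grip_force: 53.1
```

Not touching yet (force still about -2 N, the part's weight).

apply_moves([
  [4.2,[0,0,0.05],[0,0,0]],
  [4.2,[0,0,0.1],[0,0,0]],
  [4.2,[0,0,0.1],[0,0,0]],
])

```text
time_s: 20.47
ee_pos: [0.4688, -0.1142, -0.0027]
tool_rot: [[-0.988, -0.156, 0.002], [-0.156, 0.988, 0.002], [-0.003, 0.002, -1.0]]
ft_force: [-2.3, 1.0, 5.8]
gripper_width: 0.58
grip_force: 53.9
```

Contact. Releasing and rising.

apply_moves([
  [6.8,[0,0,0],[0,0,0]],
  [6.8,[0,0,0],[0,0,0]],
  [6.8,[0,0,0],[0,0,0]],
  [6.8,[0,0,-1.5],[0,0,0]],
  [6.8,[0,0,-5],[0,0,0]],
  [6.8,[0,0,-9],[0,0,0]],
  [8.4,[0,0,-11],[0,0,0]],
  [8.4,[0,0,-11],[0,0,0]],
])

```text
time_s: 21.13
ee_pos: [0.4727, -0.116, 0.1118]
tool_rot: [[-0.988, -0.156, 0.011], [-0.156, 0.988, -0.001], [-0.011, -0.003, -1.0]]
ft_force: [1.1, -0.3, -0.1]
gripper_width: 0.982
grip_force: 0.0
```

```bash
python3 - <<'E'
from h import *
from station import camera
go(.5287,.3937,.1,180)
c=camera("wrist");P=wcloud(c)*1000
k=(np.hypot(P[...,0]-467,P[...,1]+114)<40)&(P[...,2]>34)&(P[...,2]<55);q=P[k];print("spacer",k.sum(),np.percentile(q[:,2],[5,50,95]),(q.min(0)+q.max(0))/2)
E
```

```text
t 21.1333 at [ 472.7 -116.   111.8] yaw -171.0 shift [-13.49  49.47   1.17] turn [-0.1  0.6  9. ] w 0.982 j [-0.37  0.24 -0.35  0.97  0.   -0.53]
spacer 2644 [38.99294036 40.7991783  41.90534432] [ 466.02167066 -115.50530499   38.65549093]
```

The spacer lies flat on the plate. Back for the pulley.

apply_moves([
  [8.4,[-13.5,49.5,0.5],[0,0,9]],
  [8.4,[-13.5,49.5,0.5],[0,0,9]],
  [8.4,[-13.5,49.5,0.5],[0,0,9]],
  [8.4,[-13.5,49.5,0.5],[0,0,9]],
  [8.4,[-13.5,49.5,0.5],[0,0,9]],
  [8.4,[-13.5,49.5,0.5],[0,0,9]],
  [8.4,[-13.5,49.5,0.5],[0,0,9]],
  [8.4,[-13.5,49.5,0.5],[0,0,9]],
  [8.4,[-13.5,49.5,0.5],[0,0,9]],
  [8.4,[-13.5,49.5,0.5],[0,0,9]],
])

```text
time_s: 22.02
ee_pos: [0.5122, 0.2961, 0.1017]
tool_rot: [[-1.0, -0.0, -0.0], [-0.0, 1.0, 0.001], [0.0, 0.001, -1.0]]
ft_force: [1.8, 0.0, -0.2]
gripper_width: 0.982
grip_force: 0.0
```

```bash
python3 - <<'E'
from h import *
go(.5287,.3937,.1,180)
E
```

```text
t 22.0167 at [512.2 296.1 101.7] yaw -179.99 shift [-1.65  9.76  0.17] turn [ 0.1 -0.   0. ] w 0.982 j [ 0.42  0.45 -0.06  1.05  0.    0.42]
```

apply_moves([
  [8.4,[-1.7,9.8,0],[0,0,0]],
  [8.4,[-1.7,9.8,0],[0,0,0]],
  [8.4,[-1.7,9.8,0],[0,0,0]],
  [8.4,[-1.7,9.8,0],[0,0,0]],
  [8.4,[-1.7,9.8,0],[0,0,0]],
  [8.4,[-1.7,9.8,0],[0,0,0]],
  [8.4,[-1.7,9.8,0],[0,0,0]],
])

```text
time_s: 22.6
ee_pos: [0.53, 0.3907, 0.1032]
tool_rot: [[-1.0, 0.002, 0.001], [0.002, 1.0, 0.001], [-0.001, 0.001, -1.0]]
ft_force: [-0.6, 0.1, 0.4]
gripper_width: 0.98
grip_force: 0.0
```

```bash
python3 - <<'E'
from h import *
from station import camera,get_obs
o=get_obs();go(.5287,.3937,.01,180)
c=camera("wrist");P=wcloud(c)*1000;e=o["ee_pos"]*1000
for lo,hi in((57,63),(10,15)):
    k=(np.hypot(P[...,0]-528,P[...,1]-393)<75)&(P[...,2]>lo)&(P[...,2]<hi);q=P[k]
    print(lo,k.sum(),"y mid",(q[:,1].min()+q[:,1].max())/2,"x range",q[:,0].min(),q[:,0].max())
f=(abs(P[...,0]-e[0])<16)&(abs(P[...,1]-e[1])<50)&(P[...,2]>e[2]+22)&(P[...,2]<200);q=P[f];a=q[q[:,1]<e[1]][:,1].max();b=q[q[:,1]>e[1]][:,1].min();print("finger inner y",a,b,(a+b)/2,"tip z",q[:,2].min())
E
```

```text
t 22.6 at [530.  390.7 103.2] yaw 179.9 shift [0.14 0.29 9.32] turn [ 0.1  0.  -0.1] w 0.98 j [0.54 0.59 0.16 1.14 0.   0.54]
57 4515 y mid 392.8705367166757 x range 494.99746758793987 558.5306901027368
10 4315 y mid 392.70318072120335 x range 476.97460880486113 576.7131407268997
finger inner y 354.0647342544567 425.9602134880108 390.01247387123374 tip z 146.1307054377228
```

```bash
python3 - <<'E'
from h import *
from station import camera,get_obs
e=get_obs()["ee_pos"]*1000
for n in("scene","wrist"):
    s=camera(n);P=(cloud(s) if n=="scene" else wcloud(s))*1000;q=P-e
    m=(s["range_z"]>0)&(abs(q[...,1])<14)&(abs(q[...,0])<45)&(q[...,2]>12)
    z=np.sort(q[...,2][m]);print(n,e.round(1),len(z),np.percentile(z,[0,1,5,20,50]).round(1) if len(z) else "")
E
```

```text
scene [530.2 390.7 103.5] 3271 [104.9 109.6 126.  188.1 269.9]
wrist [530.2 390.7 103.5] 5311 [103.8 104.8 106.3 110.9 117.5]
```

The gripper body starts about 104 mm behind the reported TCP, so it clears the stub at z = 99 mm with TCP at 3 mm. Descending on the pulley in steps.

apply_moves([
  [8.5,[0.12,0.25,2],[0,0,0]],
  [8.5,[0.12,0.25,4],[0,0,0]],
  [8.5,[0.12,0.25,5],[0,0,0]],
  [8.5,[0.12,0.25,5],[0,0,0]],
])

```text
time_s: 23.08
ee_pos: [0.5273, 0.3931, 0.0511]
tool_rot: [[-1.0, 0.001, -0.003], [0.001, 1.0, -0.001], [0.003, -0.001, -1.0]]
ft_force: [-0.3, 0.2, 0.0]
gripper_width: 0.994
grip_force: 0.0
```

```bash
python3 - <<'E'
from h import *
from station import camera,get_obs
o=get_obs();go(.5287,.3937,.003,180)
c=camera("wrist");P=wcloud(c)*1000
k=(np.hypot(P[...,0]-528,P[...,1]-393)<36)&(P[...,2]>56)&(P[...,2]<64);q=P[k];print("y mid",(q[:,1].min()+q[:,1].max())/2)
cv2.imwrite("pics/w7.png",cv2.resize(c["color"][100:350,180:460,::-1],None,fx=2,fy=2))
E
```

```text
t 23.0833 at [527.3 393.1  51.1] yaw 179.95 shift [-0.15  0.06  4.81] turn [-0.  -0.1 -0.1] w 0.994 j [0.54 0.62 0.08 1.03 0.   0.54]
y mid 392.829276737372
```

View pics/w7.png

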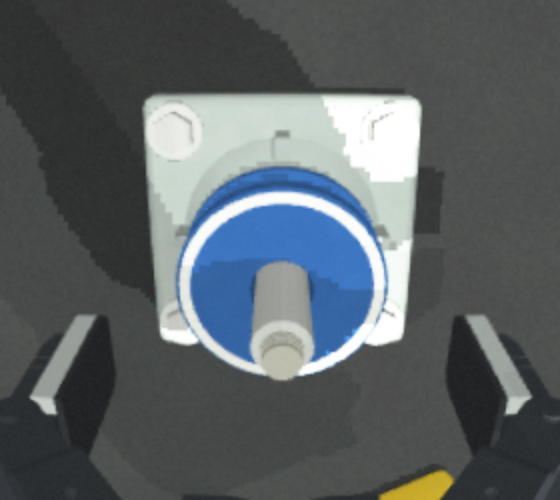

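The pulley is centred between the open pads (pulley centre x = 282, pads at 113 and 448, so their midline is 281). Continuing down and gripping.

apply_moves([
  [8.5,[-0.1,0,2],[0,0,0]],
  [8.5,[-0.1,0,3.8],[0,0,0]],
  [8.5,[-0.1,0,4.6],[0,0,0]],
  [8.5,[-0.1,0,4.7],[0,0,0]],
  [8.5,[-0.1,0,4.7],[0,0,0]],
], newtons=50)

```text
time_s: 23.55
ee_pos: [0.5306, 0.3951, 0.0074]
tool_rot: [[-1.0, 0.0, 0.002], [0.0, 1.0, 0.002], [-0.002, 0.002, -1.0]]
ft_force: [1.0, 0.5, -0.5]
gripper_width: 1.0
grip_force: 0.0
```

apply_moves([
  [6.6,[0,0,0],[0,0,0]],
  [5.8,[0,0,0],[0,0,0]],
  [5.2,[0,0,0],[0,0,0]],
  [5.2,[0,0,0],[0,0,0]],
  [5.2,[0,0,0],[0,0,0]],
  [5.2,[0,0,0],[0,0,0]],
])

```text
time_s: 24.05
ee_pos: [0.5319, 0.3959, 0.009]
tool_rot: [[-1.0, 0.0, 0.005], [0.0, 1.0, 0.004], [-0.005, 0.004, -1.0]]
ft_force: [0.4, 0.2, 6.2]
gripper_width: 0.729
grip_force: 55.4
```

```bash
python3 - <<'E'
from h import *
go(.5017,-.378,.12,188.4)
E
```

```text
t 24.05 at [531.9 395.9   9. ] yaw 179.99 shift [  2.95 -77.35 -11.41] turn [ 0.2  0.3 -8.4] w 0.729 j [0.54 0.66 0.03 0.94 0.   0.54]
```

apply_moves([
  [5.2,[0,0,-0.7],[0,0,0]],
  [5.2,[0,0,-2.5],[0,0,0]],
  [5.2,[0,0,-5],[0,0,0]],
  [5.2,[0,0,-8],[0,0,0]],
  [5.2,[0,0,-10.5],[0,0,0]],
  [5.2,[0,0,-10.5],[0,0,0]],
  [5.2,[3,-77.4,-10.5],[0,0,-8.4]],
  [5.2,[3,-77.4,-10.5],[0,0,-8.4]],
  [5.2,[3,-77.4,-10.5],[0,0,-8.4]],
  [5.2,[3,-77.4,-10.5],[0,0,-8.4]],
])

```text
time_s: 24.88
ee_pos: [0.5226, 0.2267, 0.1106]
tool_rot: [[-0.989, -0.147, 0.001], [-0.147, 0.989, 0.002], [-0.001, 0.001, -1.0]]
ft_force: [1.1, -0.4, -1.7]
gripper_width: 0.728
grip_force: 55.3
```

```bash
python3 - <<'E'
from h import *
go(.5017,-.378,.11,188.4)
E
```

```text
t 24.8833 at [522.6 226.7 110.6] yaw -171.54 shift [ 1.097e+01 -5.951e+01 -4.000e-02] turn [0.1 0.1 0.1] w 0.728 j [ 0.3   0.41 -0.11  1.05  0.    0.15]
```

apply_moves([
  [5.2,[11,-59.5,0],[0,0,0]],
  [5.2,[11,-59.5,0],[0,0,0]],
  [5.2,[11,-59.5,0],[0,0,0]],
  [5.2,[11,-59.5,0],[0,0,0]],
  [5.2,[11,-59.5,0],[0,0,0]],
  [5.2,[11,-59.5,0],[0,0,0]],
  [5.2,[11,-59.5,0],[0,0,0]],
  [5.2,[11,-59.5,0],[0,0,0]],
  [5.2,[11,-59.5,0],[0,0,0]],
  [5.2,[11,-59.5,0],[0,0,0]],
])

```text
time_s: 25.72
ee_pos: [0.5075, -0.1896, 0.1099]
tool_rot: [[-0.989, -0.146, 0.001], [-0.146, 0.989, 0.003], [-0.002, 0.003, -1.0]]
ft_force: [0.9, 1.2, -2.2]
gripper_width: 0.726
grip_force: 55.3
```

```bash
python3 - <<'E'
from h import *
go(.5017,-.378,.11,188.4)
E
```

```text
t 25.7167 at [ 507.5 -189.6  109.9] yaw -171.61 shift [  3.32 -18.55  -0.06] turn [ 0.2  0.1 -0. ] w 0.726 j [-0.48  0.35 -0.19  1.02  0.   -0.62]
```

apply_moves([
  [5.2,[3.3,-18.6,0],[0,0,0]],
  [5.2,[3.3,-18.6,0],[0,0,0]],
  [5.2,[3.3,-18.6,0],[0,0,0]],
  [5.2,[3.3,-18.6,0],[0,0,0]],
  [5.2,[3.3,-18.6,0],[0,0,0]],
  [5.2,[3.3,-18.6,3],[0,0,0]],
  [5.2,[3.3,-18.6,6],[0,0,0]],
  [5.2,[3.3,-18.6,9],[0,0,0]],
  [5.2,[3.3,-18.6,9],[0,0,0]],
  [5.2,[3.3,-18.6,9],[0,0,0]],
])

```text
time_s: 26.55
ee_pos: [0.501, -0.3745, 0.0178]
tool_rot: [[-0.989, -0.146, -0.003], [-0.146, 0.989, 0.007], [0.002, 0.007, -1.0]]
ft_force: [-0.4, -0.1, -1.4]
gripper_width: 0.727
grip_force: 55.6
```

```bash
python3 - <<'E'
from h import *
from station import camera
go(.5017,-.378,-.023,188.4)
c=camera("wrist");a=c["color"][60:350,160:480,::-1]
cv2.imwrite("pics/b1.png",cv2.resize(a,(640,580)))
E
```

```text
t 26.55 at [ 501.  -374.5   17.8] yaw -171.61 shift [-0.02 -0.39  4.08] turn [ 0.4 -0.1 -0. ] w 0.727 j [-0.74  0.59 -0.07  0.92  0.   -0.89]
```

View pics/b1.png

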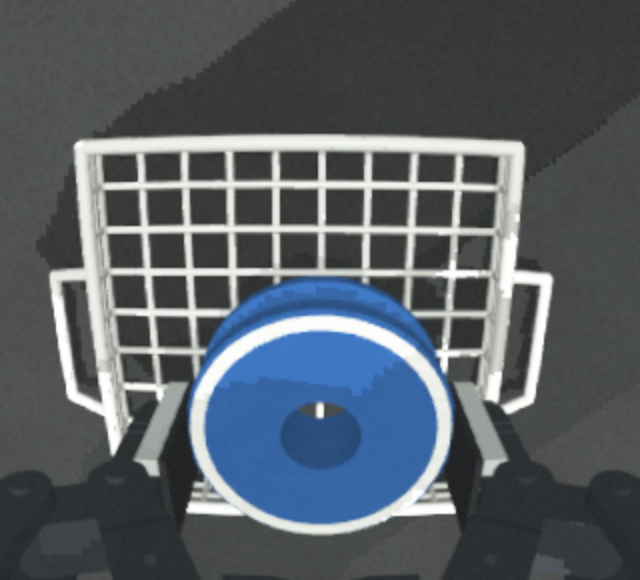

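The wrist view shows the pulley level at (320,425). The basket rim runs from (80,143) to (523,143) with its near bar at y = 508, so the basket's centre line sits slightly to the left. Checking by casting rays.

```bash
python3 - <<'E'
from h import *
from station import camera
c=camera("wrist")
w=wray(c,[[160+302/2,60+143/2],[160+320/2,60+509/2],[160+52/2,60+275/2],[160+551/2,60+275/2],[160+82/2,60+145/2],[160+522/2,60+145/2]],.018)*1000;print(w.round(1))
print("far-near",np.linalg.norm(w[0]-w[1]),"mid",(w[0]+w[1])/2,"handles mid",(w[2]+w[3])/2,"rimw",np.linalg.norm(w[4]-w[5]))
ex=np.array([-.989,-.146,0]);ey=np.array([-.146,.989,0])
cx=((w[0]+w[1])/2)@ex;cy=((w[2]+w[3])/2)@ey
print("centre",cx*ex+cy*ey);p=cx*ex+cy*ey;go(p[0]/1000,p[1]/1000,-.023,188.4)
E
```

```text
[[ 439.2 -391.    18. ]
 [ 566.1 -367.    18. ]
 [ 489.9 -464.8   18. ]
 [ 466.9 -308.2   18. ]
 [ 447.4 -456.2   18. ]
 [ 429.  -327.3   18. ]]
far-near 129.11570141523976 mid [ 502.64399939 -379.01346643   18.        ] handles mid [ 478.39319814 -386.54455567   18.        ] rimw 130.20910995665875
centre [ 502.93152484 -382.66472819   -0.        ]
t 26.65 at [ 504.1 -377.1   21.6] yaw -171.59 shift [ 0.21 -0.53  4.46] turn [0.  0.2 0. ] w 0.728 j [-0.74  0.59 -0.06  0.92  0.   -0.89]
```

apply_moves([
  [5.2,[0.15,-0.4,0],[0,0,0]],
  [5.2,[0.15,-0.4,2],[0,0,0]],
  [5.2,[0.15,-0.4,3.2],[0,0,0]],
  [5.2,[0.15,-0.4,3.6],[0,0,0]],
  [5.2,[0.15,-0.4,3.8],[0,0,0]],
  [5.2,[0.15,-0.4,3.9],[0,0,0]],
  [5.2,[0.15,-0.4,4.0],[0,0,0]],
  [5.2,[0.15,-0.4,4.1],[0,0,0]],
  [5.2,[0.15,-0.4,4.1],[0,0,0]],
])

```text
time_s: 27.4
ee_pos: [0.503, -0.3811, -0.0202]
tool_rot: [[-0.989, -0.146, 0.003], [-0.146, 0.989, 0.001], [-0.003, 0.001, -1.0]]
ft_force: [0.1, -0.6, -1.9]
gripper_width: 0.723
grip_force: 55.8
```

apply_moves([
  [5.2,[0,0,0.05],[0,0,0]],
  [5.2,[0,0,0.1],[0,0,0]],
  [5.2,[0,0,0.1],[0,0,0]],
])

```text
time_s: 27.65
ee_pos: [0.5026, -0.3807, -0.0218]
tool_rot: [[-0.989, -0.146, 0.002], [-0.146, 0.989, 0.002], [-0.003, 0.002, -1.0]]
ft_force: [0.4, 0.9, -2.2]
gripper_width: 0.73
grip_force: 55.8
```

apply_moves([
  [5.2,[0,0,0.05],[0,0,0]],
  [5.2,[0,0,0.1],[0,0,0]],
  [5.2,[0,0,0.1],[0,0,0]],
])

```text
time_s: 27.9
ee_pos: [0.5025, -0.3807, -0.0229]
tool_rot: [[-0.989, -0.146, 0.002], [-0.146, 0.989, 0.002], [-0.002, 0.002, -1.0]]
ft_force: [-0.1, 0.1, -2.0]
gripper_width: 0.727
grip_force: 55.8
```

apply_moves([
  [5.2,[0,0,0.05],[0,0,0]],
  [5.2,[0,0,0.05],[0,0,0]],
  [5.2,[0,0,0.05],[0,0,0]],
])

```text
time_s: 28.15
ee_pos: [0.5025, -0.3808, -0.023]
tool_rot: [[-0.989, -0.146, 0.002], [-0.146, 0.989, 0.002], [-0.003, 0.002, -1.0]]
ft_force: [-1.2, 0.7, 2.1]
gripper_width: 0.729
grip_force: 56.1
```

Contact. Releasing and rising.

apply_moves([
  [5.2,[0,0,0.05],[0,0,0]],
  [7.6,[0,0,0.05],[0,0,0]],
  [7.6,[0,0,0.05],[0,0,0]],
  [7.6,[0,0,0],[0,0,0]],
  [7.6,[0,0,0],[0,0,0]],
  [7.6,[0,0,-1.5],[0,0,0]],
  [7.6,[0,0,-5],[0,0,0]],
  [7.6,[0,0,-9],[0,0,0]],
  [7.6,[0,0,-13],[0,0,0]],
  [7.6,[0,0,-14],[0,0,0]],
])

```text
time_s: 28.98
ee_pos: [0.5053, -0.3838, 0.124]
tool_rot: [[-0.989, -0.146, 0.01], [-0.146, 0.989, -0.005], [-0.009, -0.007, -1.0]]
ft_force: [1.6, -1.7, 1.4]
gripper_width: 0.893
grip_force: 0.0
```

```bash
python3 - <<'E'
from h import *
from station import camera
go(.5017,-.378,.12,188.4)
c=camera("wrist");P=wcloud(c)*1000
k=(np.hypot(P[...,0]-502,P[...,1]+381)<45)&(P[...,2]>23)&(P[...,2]<40);q=P[k];print("pulley",k.sum(),np.percentile(q[:,2],[5,50,95]),(q.min(0)+q.max(0))/2)
t=camera("top");s=camera("scene")
a=cv2.resize(t["color"][140:290,240:490,::-1],(800,480),interpolation=cv2.INTER_CUBIC)
cv2.imwrite("pics/end.png",a)
E
```

```text
t 28.9833 at [ 505.3 -383.8  124. ] yaw -171.6 shift [0.27 0.63 0.39] turn [-0.4  0.5 -0. ] w 0.893 j [-0.75  0.52  0.1   1.14  0.   -0.9 ]
pulley 3438 [27.60414555 28.88380511 30.06463526] [ 498.87061429 -382.00992918   27.22259057]
```

View pics/end.png

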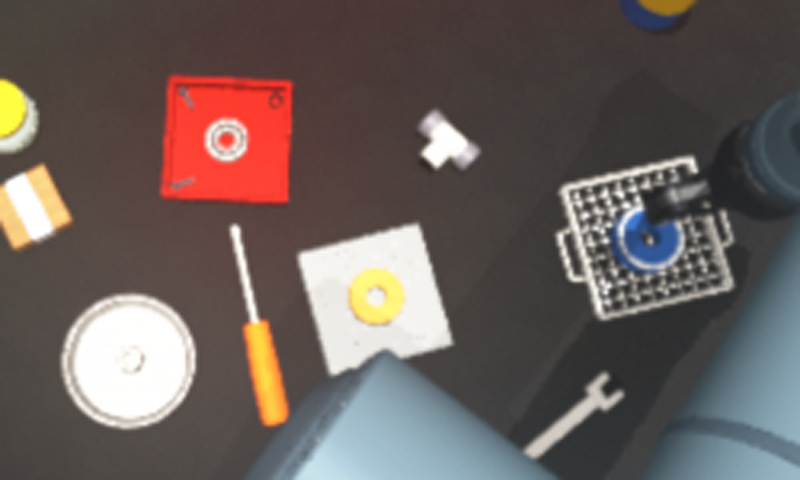

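All four parts lie centred: the nut in the dish (130,358), the bearing in the tray (227,139), the spacer on the plate (377,295) and the pulley in the basket (650,240). The arm is clear, so I am handing in.

```bash
python3 -c "
from station import hand_in;print(hand_in())"
```

```text
the job is handed in; nothing more can be done
None
```

I moved the nut, bearing, spacer and pulley in that order, each set down flat and centred in its place; I handed in at 29 s, with the real fingertips about 34 mm short of the reported TCP, which I measured and corrected for after a first empty grasp.

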